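# Wipe rock chips off the sample plate

### The arm

A 6-joint arm with a two-finger parallel gripper is mounted at the origin on the work surface. World frame = base frame: x ahead of the robot, y to its left, z up, the work surface at z = 0. Lengths are in m, angles in degrees, forces in N, time in s.
With the tool pointing down it reaches from about 0.275 to 0.725 m from the base axis. Payload 15.9 kg.
Tool frame: the origin (TCP) lies on the centre line of the jaws, within the pads' length; the fingertips stand 11 mm ahead of it and the grasp point (between the pads) lies 8 mm behind it; z points along the fingers, y is the direction in which the jaws open and shut (so a half turn about z gives the same grasp; the last joint's range is limited). The gripper opens to 85 mm and grips with 20 to 120 N. Pads are 22 mm wide; open, the fingers measure 114 mm over their backs; the gripper's body (76 mm by 85 mm) begins 54 mm behind the grasp point. The pads swing forward as they close: fully open they stand 13 mm farther back than shut.
Start: joints at [-70.703, 12.198, -1.971, 75.831, 0, 90], TCP at [0.165, -0.472, 0.242] pointing down, gripper open.
Joint ranges: [-170.91, 170.91], [-42.67, 98.43], [-65.05, 77.54], [-120.47, 116.71], [-90, 82.35], [-180, 180]. Speed limits (degrees/s): [108.29, 108.29, 136.94, 147.25, 180, 180].

### API

Orientations are given as [roll, pitch, yaw] about the fixed x, y, z axes, in that order (R = Rz(yaw) Ry(pitch) Rx(roll)).
In Python, from workcell import bot, cams, search_frame gives the robot as it stands.
- The arm moves only by the tool jog_arm, never from a script. Its argument "series" is a list of rows, each a list of 5 numbers: the finger opening in cm, from 0 to 8.54, then the shift along the tool's x, y, z in cm, then the turn about the tool's z in rad. In form: [[gripper, tx, ty, tz, turn], ...]. A call has 1 to 8 rows; each row shifts and turns the pose as measured when the row begins, along the tool's axes as they then stand; what a row does not reach is not made up. A row lasts 1/12 s, in which the tool goes at most 41.7 mm and 7.16 degrees, less where a joint would pass 70% of its speed; a pose out of reach is approached as far as the arm can. A call is refused whole if a number of a shift passes 4.17 or a number of a turn 0.125, either way. A call with a gripper value outside its range is refused whole. The fingers move at their own pace and stop on an object; "grip_force" is the grip in N (left out, the last holds). Time passes only in rows, so rows that do not move let the fingers close. It gives the time, the measured TCP pose, the force and the opening at its end, in the units of the state.
- bot.get_state(): the state, without advancing time (a new reading comes with each control period).
- cams.get_image(name): name is "scene" or "top"; returns the picture (384x512x3 uint8, red, green, blue); there is no depth.
- cams.camera_info(name): a dict with "vfov" (degrees; the focal length in pixels is half the picture's height over the tangent of half this angle, whatever the lens; pixels are square), "cx", "cy" (the principal point, pixels), "k1" (the pictures are not rectified: a ray, as slopes to the right and down, at radius r is drawn at 1 + k1 r^2 times it, then the intrinsics apply), "xyz" and "rotation" of the camera in the world. Camera axes: x right, y up, looking along -z (the intrinsics and any distortion apply to the point x, -y, -z); pixel columns grow to the right and rows downward; lengths in m; the calibration is good to about 2 mm. A picture is of the moment at which its call begins. camera_info takes no time and is no camera call.
- bot.job_done(): hands the job in, once; it reports no verdict.
Trained networks look in the newest picture that a camera, given by its name, has taken for a name from the list of things; names that differ only in an ending like _2 or _b are one class to them, and where a whole thing is asked for, a point or a joint stands for the part that bears it (a point fixed in the world has none). Each returns a list of dicts, best first, with "p" (0 to 1); they miss things now and then, are a little off and sometimes report something else, mostly with a low value. They report only what shows in the picture. A call takes as long as a camera call.
- search_frame(camera, label): "rect" ([centre column, centre row, width, height] in pixels, round what is visible of it).
The state is a dict: "clock": time; "qpos": joint angles; "qvel": joint speeds; "joint_efforts": joint torques, N m; "tool_pos": TCP position; "tcp_rot": TCP orientation; "wrist_force": force on the tool from outside, world axes, zero at the start; "wrist_torque": the same for the moment, N m; "finger_gap": finger opening in m.
Only numpy, scipy, OpenCV 4.12 (cv2) and the standard library are available. Lean on these libraries where they do the work, as an engineer would, in place of code of your own. Each camera call takes 0.05 s, during which the arm holds its last target.

### The job

Two brown rock chips are left on the raised metal sample plate. Pick up the scraper block by its upright handle and, holding it down at the plate, wipe both chips along into the catch trough at the plate's end; do not touch the chips with the gripper or arm, as that would contaminate them. Then stand the scraper upright on the bench and let go.

Things in the scene. Friction and masses are not known exactly. Their poses are not given: they have to be found in the camera images.
- plate: Fixed raised plate of bare light metal with an open, dark-floored catch trough at its +y end. Origin: under middle of the working face, at bench height; x across, y along to the trough. Face 45 mm high, y -130..130 mm, x -80..80 mm between side curbs (8 thick, 12 high; none at the ends). Trough inside: y 130..219, x -82..82, floor 14 mm high, outer walls 45 mm high. Overall y -130..225, x -88..88.
- scraper: Loose, 0.28 kg, stands on the bench left or right of the plate: black block 120 (x) x 34 (y) x 30 mm high with a white upright handle on its middle, 66 (x) x 24 mm (y), from 30 to 92 mm height. Origin: centre of the underside, z up; same both ways round. On the plate's other side stands a round tamper of the same materials (foot 58 mm, stick 26 mm across): not needed.
- chip_large: Loose brown rock chip, about 30 x 20 mm, 14 mm thick, 15 g, lying flat on the plate's face, within 30 mm of its long centre line, between 40 mm before and 10 mm past the middle of the length (towards the trough). Origin: centre of its underside.
- chip_small: Loose brown rock chip, about 23 x 17 mm, 12 mm thick, 15 g, lying flat on the plate's face, within 30 mm of its long centre line, 50 to 90 mm from the middle of the length towards the trough. Origin: centre of its underside.

How it is judged:
By the outcome, as a careful person would: the job done as asked, in the order asked, and still so for the second after the job is handed in, with the robot touching nothing.
It also fails if it takes over 59 s, if anything falls off the work surface, if the arm or the gripper's body presses on something with over 40 N, if the wrist force passes 120 N, or if a joint passes its speed limit or range.

## Working session

There is one attempt and no reset: what is moved stays moved. The work goes in short steps, Python scripts to look and compute and a tool call to move; the robot and the scene stay as the last step left them, time stands still between calls to the robot, and variables do not carry over. Pictures are saved under pics/ and viewed, and the job is handed in when it is done.

Besides the shell and the picture viewer there is one more tool, called after "Request:" as a command line: name --pt "numbers of a row" for each row, then --argument value for the rest. jog_arm: Moves the arm, as the interface text tells. Its arguments: {"type":"object","properties":{"series":{"type":"array"},"grip_force":{"type":"number"}},"required":["series"]}

```bash
ls; mkdir -p pics; python3 - <<'E'
from workcell import bot,cams,search_frame
import cv2
print(bot.get_state())
for n in("scene","top"):
    print(n,cams.camera_info(n))
    im=cams.get_image(n); cv2.imwrite(f"pics/{n}0.png",im[:,:,::-1])
    for l in("plate","scraper","chip_large","chip_small"):
        print(l,search_frame(n,l))
E
```

```text
pics
{'clock': 0.0, 'qpos': array([-7.07024709e+01,  1.22240070e+01, -2.00825448e+00,  7.58318161e+01,
        1.07974418e-03,  9.00007078e+01]), 'qvel': array([-0.01549469, -0.03489921, -0.03532692,  0.05080505, -0.03396355,
       -0.01372283]), 'joint_efforts': array([-5.68918666e-03, -6.86149549e+01,  4.87127888e+01,  1.73330127e-02,
       -3.86086122e-04,  1.99907350e-05]), 'tool_pos': array([ 0.16513261, -0.47159256,  0.24182301]), 'tcp_rot': array([-1.79935922e+02, -1.07895192e-03,  1.92968200e+01]), 'wrist_force': array([ 0.49214872,  1.3237939 , -0.60688826]), 'wrist_torque': array([ 0.05825143, -0.01910659, -0.05347647]), 'finger_gap': 0.08510248826042123}
scene {'vfov': 52.58366814099256, 'cx': 251.18852395398895, 'cy': 194.03406986224076, 'k1': -0.029881063772380416, 'xyz': array([1.05921309, 0.58955242, 0.70286101]), 'rotation': array([ 50.00242152,  -0.93825671, 138.61642372])}
plate [{'rect': [256.0, 204.8, 148.0, 102.4], 'p': 0.57}]
scraper [{'rect': [182.4, 145.8, 37.3, 32.5], 'p': 0.69}]
chip_large []
chip_small []
top {'vfov': 57.48012273440991, 'cx': 256.4364055763163, 'cy': 197.82776673107585, 'k1': -0.033484558541617505, 'xyz': array([0.38493179, 0.00261771, 0.84480031]), 'rotation': array([  9.50552057,   1.16231754, -90.81619237])}
plate [{'rect': [264.1, 196.5, 162.2, 101.4], 'p': 0.67}]
scraper [{'rect': [401.3, 189.0, 43.2, 51.6], 'p': 0.69}]
chip_large [{'rect': [286.9, 199.4, 11.2, 15.1], 'p': 0.54}]
chip_small [{'rect': [245.9, 187.2, 6.4, 10.6], 'p': 0.46}]
```

View pics/scene0.png

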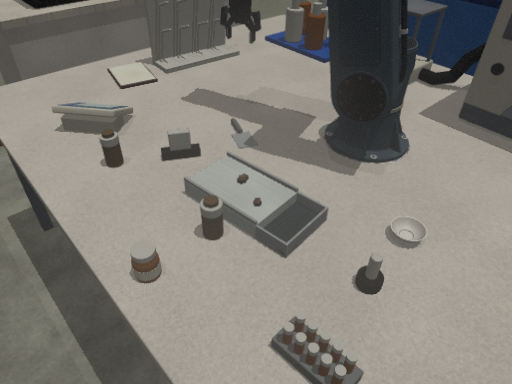

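View pics/top0.png

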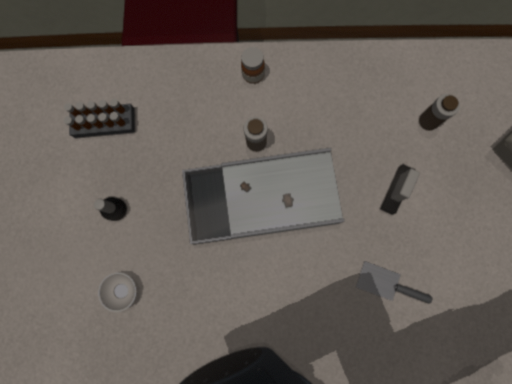

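The scene picture shows the scraper at (181,145), the plate around (256,200) with its dark trough to the lower right, and the tamper at (370,275). In the top picture the trough is on the left at (208,203), the chips are at (246,187) and (288,200), and the scraper is at (400,190). I'll enlarge these areas to measure them.

```bash
cat > h.py <<'E'
import numpy as np, cv2
from scipy.spatial.transform import Rotation as R
from scipy.optimize import least_squares
from workcell import bot,cams,search_frame
C={n:cams.camera_info(n) for n in("scene","top")}
def proj(n,P):
    c=C[n];f=192/np.tan(np.radians(c['vfov']/2))
    p=(np.atleast_2d(P)-c['xyz'])@R.from_euler('xyz',c['rotation'],degrees=True).as_matrix()
    s=np.stack([p[:,0]/-p[:,2],-p[:,1]/-p[:,2]],1)
    r2=(s**2).sum(1,keepdims=True)
    return s*(1+c['k1']*r2)*f+[c['cx'],c['cy']]
def ray(n,uv):
    c=C[n];f=192/np.tan(np.radians(c['vfov']/2))
    d=(np.array(uv)-[c['cx'],c['cy']])/f; s=d.copy()
    for _ in range(10): s=d/(1+c['k1']*(s@s))
    return c['xyz'],R.from_euler('xyz',c['rotation'],degrees=True).as_matrix()@np.array([s[0],-s[1],-1])
def atz(n,uv,z):
    o,d=ray(n,uv); return o+d*(z-o[2])/d[2]
def tri(a,b):
    o1,d1=ray("scene",a);o2,d2=ray("top",b)
    t=np.linalg.lstsq(np.stack([d1,-d2],1),o2-o1,rcond=None)[0]
    p,q=o1+t[0]*d1,o2+t[1]*d2
    return (p+q)/2,np.linalg.norm(p-q)
def crop(src,x0,y0,w,h,k,out):
    im=cv2.imread(src)[y0:y0+h,x0:x0+w]
    cv2.imwrite(out,cv2.resize(im,None,fx=k,fy=k,interpolation=cv2.INTER_CUBIC))
E
python3 - <<'E'
from h import *
crop("pics/top0.png",180,145,170,105,4.6,"pics/t_plate.png")
crop("pics/top0.png",370,155,60,70,8,"pics/t_scr.png")
crop("pics/scene0.png",175,145,160,110,5,"pics/s_plate.png")
crop("pics/scene0.png",150,115,65,55,9,"pics/s_scr.png")
E
```

```text
(no output)
```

View pics/t_plate.png

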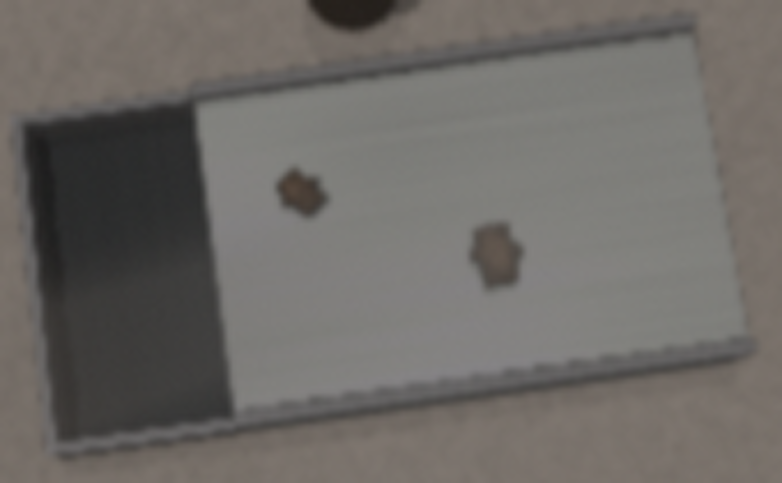

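View pics/t_scr.png

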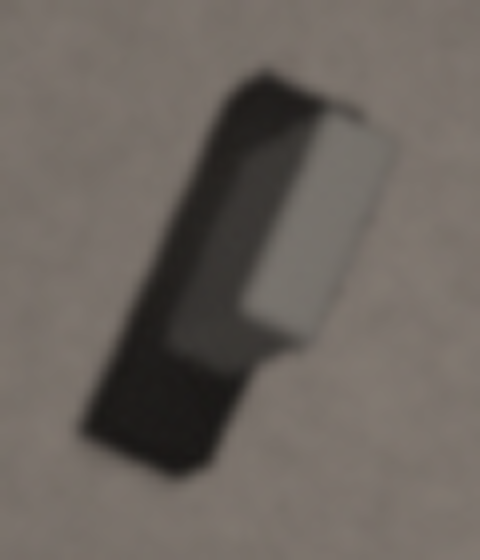

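View pics/s_plate.png

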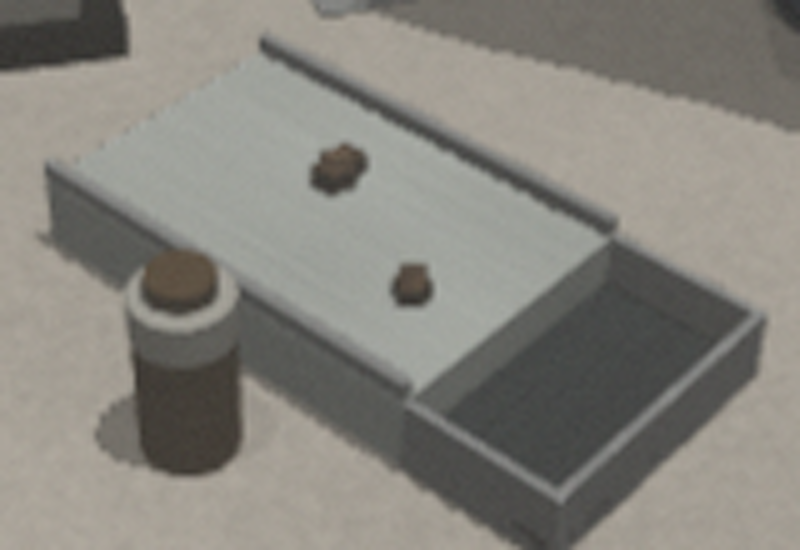

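View pics/s_scr.png

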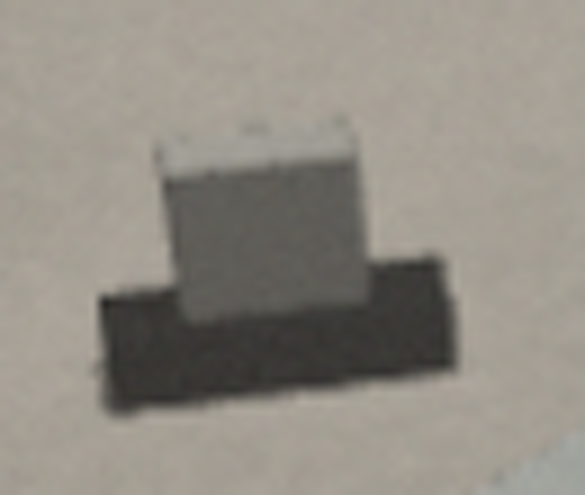

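```bash
cat > fit.py <<'E'
from h import *
def un(c,k,x0,y0): return (np.array(c)+.5)/k-.5+[x0,y0]
def fit(T,S,tk,sk,g):
    TP=np.array([t[0] for t in T])/1e3;SP=np.array([t[0] for t in S])/1e3
    tu=np.array([un(t[1],*tk) for t in T]);su=np.array([un(t[1],*sk) for t in S])
    def W(v,P):
        c,s=np.cos(v[3]),np.sin(v[3]); return P@np.array([[c,s,0],[-s,c,0],[0,0,1]])+v[:3]
    f=lambda v:np.r_[(proj("top",W(v,TP))-tu).ravel(),(proj("scene",W(v,SP))-su).ravel()]
    r=least_squares(f,g,loss='soft_l1'); 
    print(np.round(r.x[:3],4),np.degrees(r.x[3]).round(2)); print(np.round(f(r.x).reshape(-1,2),1).tolist()); return r.x
tp=(4.6,180,145);sp=(5,175,145)
p=fit([((88,225,45),(20,122)),((-88,225,45),(57,455)),((88,-130,57),(692,16)),((-88,-130,57),(752,350)),((80,130,45),(197,100)),((-80,130,45),(234,415)),((80,-130,45),(693,38))],
 [((88,225,45),(560,497)),((-88,225,45),(765,318)),((88,130,57),(412,390)),((88,-130,57),(48,168)),((-88,-130,57),(265,40)),((-88,130,57),(615,225))],tp,sp,[.4,0,0,0])
# scraper
s=fit([((33,12,92),(335,108)),((33,-12,92),(398,135)),((-33,-12,92),(305,345)),((-33,12,92),(243,308)),((-60,17,0),(80,432))],
 [((60,17,0),(110,410)),((-60,17,0),(455,370)),((60,17,30),(100,300)),((-60,17,30),(440,260)),((33,12,92),(165,178)),((-33,12,92),(357,158)),((33,-12,92),(155,143)),((-33,-12,92),(350,120)),((33,12,30),(185,320)),((-33,12,30),(370,300))],(8,370,155),(9,150,115),[.4,-.27,0,-.4])
c,sn=np.cos(p[3]),np.sin(p[3])
for n,a,b in(("large",(338,168),(497,257)),("small",(412,285),(302,193))):
    P,e=tri(un(a,*sp),un(b,*tp)); d=P-p[:3]
    print(n,P.round(4),e.round(4),"plate",np.array([c*d[0]+sn*d[1],-sn*d[0]+c*d[1],d[2]]).round(4))
E
python3 fit.py
```

```text
[ 0.5306 -0.0414 -0.0081] 7.42
[[-1.7, -0.2], [-1.5, 1.0], [0.3, -0.2], [1.0, 0.9], [-0.4, 2.0], [0.4, 0.3], [-0.3, -0.2], [-0.7, 2.2], [-0.2, 0.0], [-2.2, 0.5], [-1.2, 0.3], [-0.1, -0.6], [0.3, -0.7]]
[ 0.5398 -0.322  -0.0013] -27.71
[[-0.5, -1.1], [1.7, 0.3], [1.8, 0.4], [-0.6, 0.1], [-0.9, 0.2], [0.3, 0.5], [0.2, 0.3], [0.2, 4.7], [1.2, 4.6], [-0.8, -1.0], [-0.1, -1.2], [-0.2, -1.1], [-0.2, -0.9], [-0.6, 0.6], [0.2, 0.3]]
large [ 0.5107 -0.0546  0.0497] 0.0005 plate [-0.0214 -0.0105  0.0578]
small [0.5448 0.0431 0.0487] 0.0018 plate [0.025  0.0819 0.0569]
```

```bash
cat > ov.py <<'E'
from h import *
def box(x0,x1,y0,y1,z0,z1):
    v=np.array([[x,y,z] for x in(x0,x1) for y in(y0,y1) for z in(z0,z1)])/1e3
    return v,[(0,1),(2,3),(4,5),(6,7),(0,2),(1,3),(4,6),(5,7),(0,4),(1,5),(2,6),(3,7)]
PL=[box(-80,80,-130,130,0,45),box(80,88,-130,130,0,57),box(-88,-80,-130,130,0,57),box(-88,88,130,225,0,45),box(-82,82,130,219,14,45)]
SC=[box(-60,60,-17,17,0,30),box(-33,33,-12,12,30,92)]
def ov(n,src,boxes,pose,x0,y0,w,h,k,out):
    crop(src,x0,y0,w,h,k,out); im=cv2.imread(out); x,y,z,a=pose
    M=R.from_euler('z',a,degrees=True).as_matrix()
    for v,e in boxes:
        u=(proj(n,v@M.T+[x,y,z])+.5-[x0,y0])*k-.5
        for i,j in e: cv2.line(im,tuple(int(t) for t in u[i].round()),tuple(int(t) for t in u[j].round()),(0,0,255),1)
    cv2.imwrite(out,im)
E
python3 - <<'E'
from ov import *
p=(.5306,-.0414,0,7.42); s=(.5398,-.322,0,-27.7)
ov("top","pics/top0.png",PL,p,180,145,170,105,4.6,"pics/o1.png")
ov("scene","pics/scene0.png",PL,p,175,145,160,110,5,"pics/o2.png")
ov("top","pics/top0.png",SC,s,370,155,60,70,8,"pics/o3.png")
ov("scene","pics/scene0.png",SC,s,150,115,65,55,9,"pics/o4.png")
E
```

```text
(no output)
```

View pics/o1.png

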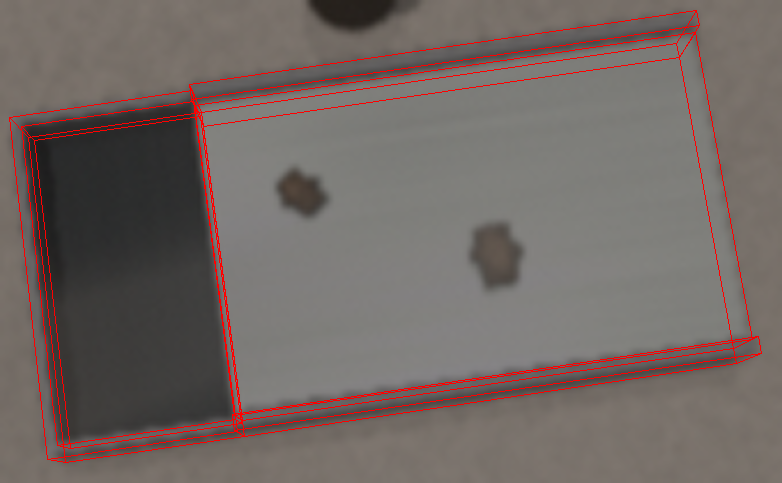

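View pics/o2.png

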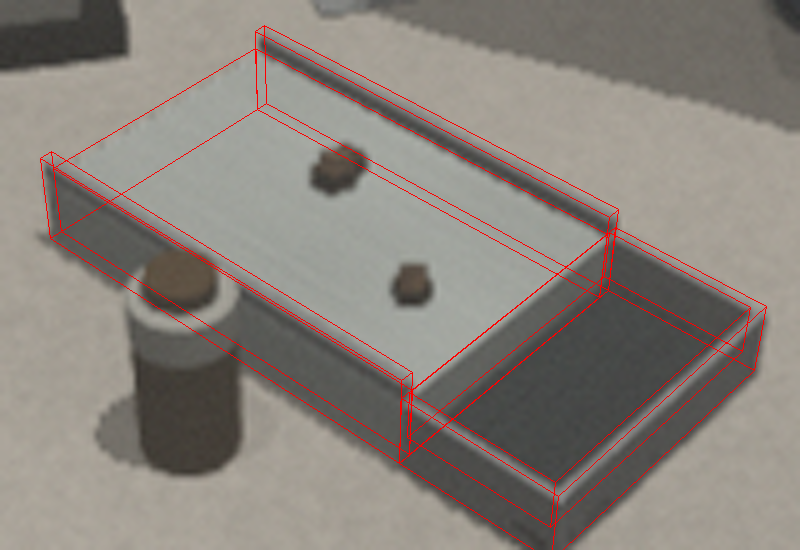

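View pics/o3.png

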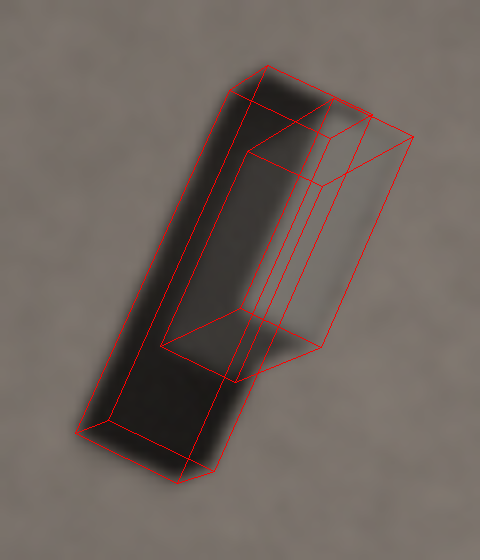

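View pics/o4.png

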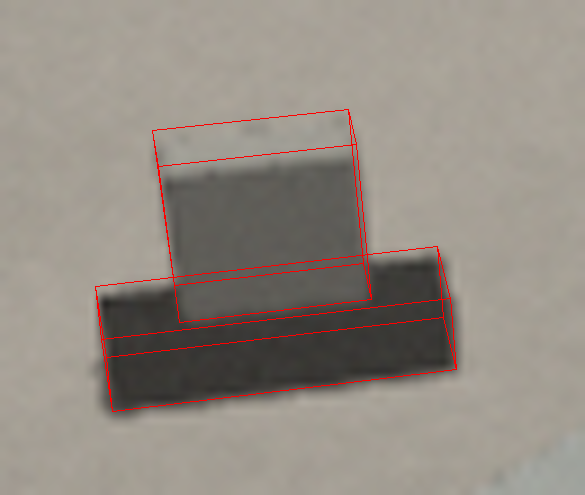

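The overlays match to within a few mm. Scraper: (0.540, -0.322), yaw -27.7°. Plate: (0.531, -0.041), yaw 7.4°. The chips are at plate x/y (-21, -10) and (25, 82) mm. I'll move above the scraper first, then turn.

Request:
jog_arm --pt "8.5 3.4 -0.15 0 0" --pt "8.5 3.4 -0.15 0 0" --pt "8.5 3.4 -0.15 0 0" --pt "8.5 3.4 -0.15 0 0" --pt "8.5 3.4 -0.15 0 0" --pt "8.5 3.4 -0.15 0 0" --pt "8.5 3.4 -0.15 0 0" --pt "8.5 3.4 -0.15 0 0" --grip_force 60

```text
clock: 1.17
tool_pos: [0.4233, -0.3694, 0.2426]
tcp_rot: [179.9, 0.1, 18.7]
wrist_force: [0.9, -0.6, -0.1]
finger_gap: 0.0849
```

Request:
jog_arm --pt "8.5 0 0 0 0.117" --pt "8.5 0 0 0 0.117" --pt "8.5 0 0 0 0.117" --pt "8.5 0 0 0 0.117" --pt "8.5 0 0 0 0.117" --pt "8.5 0 0 0 0.117" --pt "8.5 0 0 0 0.117" --pt "8.5 0 0 0 0"

```text
clock: 1.83
tool_pos: [0.4311, -0.3646, 0.2408]
tcp_rot: [180.0, 0.0, -29.9]
wrist_force: [-0.0, 1.3, -0.5]
finger_gap: 0.085
```

Request:
jog_arm --pt "8.5 0 0 0 -0.038" --pt "8.5 0 0 0 0" --pt "8.5 1.9 -2.2 0 0" --pt "8.5 1.9 -2.2 0 0" --pt "8.5 1.9 -2.2 0 0" --pt "8.5 1.9 -2.2 0 0" --pt "8.5 0 0 0 0" --pt "8.5 0 0 0 0"

```text
clock: 2.5
tool_pos: [0.5425, -0.3195, 0.2406]
tcp_rot: [180.0, 0.0, -26.5]
wrist_force: [1.2, -0.1, -0.4]
finger_gap: 0.0849
```

```bash
cat > rel.py <<'E'
import sys
from h import *
# target x y z(tcp) yaw -> remaining in tool cm/rad
t=[float(a) for a in sys.argv[1:5]]
s=bot.get_state();M=R.from_euler('xyz',s['tcp_rot'],degrees=True).as_matrix()
print(s['clock'],s['tool_pos'].round(4),s['tcp_rot'].round(2),'F',s['wrist_force'].round(1),'gap',round(s['finger_gap'],4))
print('shift cm',(M.T@(np.array(t[:3])-s['tool_pos'])*100).round(2),'turn rad',round(-np.radians(t[3]-s['tcp_rot'][2]),3))
E
python3 rel.py .54 -.322 .057 -27.7
python3 - <<'E'
from ov import *
for n in("top","scene"): cv2.imwrite(f"pics/{n}1.png",cams.get_image(n)[:,:,::-1])
crop("pics/top1.png",340,120,120,120,5,"pics/t1.png")
crop("pics/scene1.png",120,60,130,120,5,"pics/s1.png")
E
```

```text
2.5 [ 0.5425 -0.3195  0.2406] [ 1.7995e+02  2.0000e-02 -2.6530e+01] F [ 1.2 -0.1 -0.4] gap 0.0849
shift cm [-0.11  0.32 18.36] turn rad 0.02
```

View pics/s1.png

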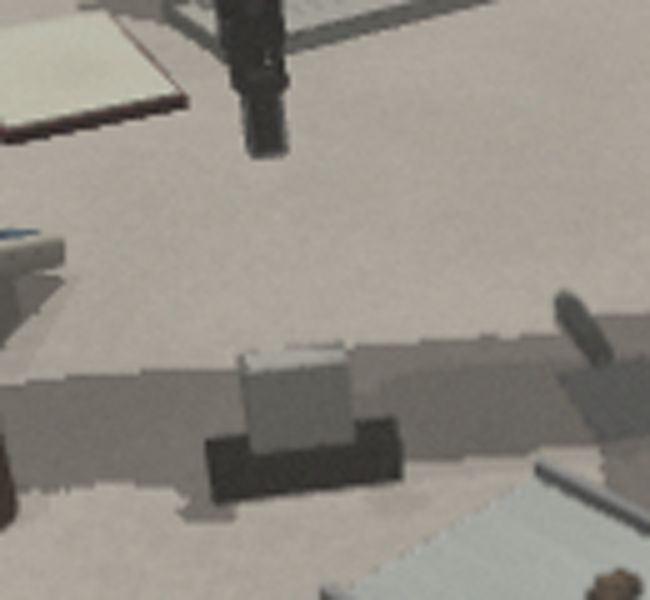

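View pics/t1.png

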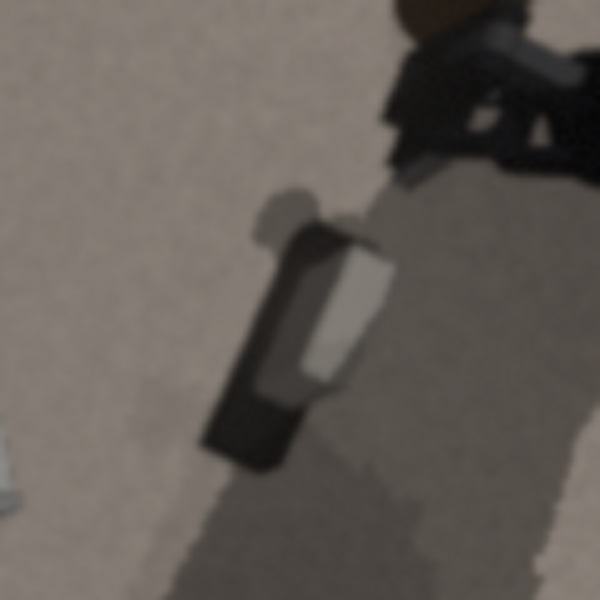

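The scene view shows the gripper's finger at (265,155) in the crop above the handle at (295,360). The top view shows the gripper shifted by parallax to the upper right. I'll check its position by projecting the TCP, then descend partway.

```bash
python3 - <<'E'
from ov import *
p=np.array([.5425,-.3195,.2406])
M=R.from_euler('z',-26.5,degrees=True).as_matrix()
for n,(x0,y0) in(("top",(340,120)),("scene",(120,60))):
    for o in([0,0,0],[0,.0425,0],[0,-.0425,0]): print(n,((proj(n,p+M@np.array(o))+.5-[x0,y0])*5-.5).round())
E
```

```text
top [[518. 219.]]
top [[407. 169.]]
top [[630. 269.]]
scene [[262. 122.]]
scene [[270. 155.]]
scene [[254.  92.]]
```

Request:
jog_arm --pt "8.5 -0.1 0.3 0 0.02" --pt "8.5 0 0 3 0" --pt "8.5 0 0 3 0" --pt "8.5 0 0 2 0" --pt "8.5 0 0 0 0"

```text
clock: 3.02
tool_pos: [0.5359, -0.326, 0.1608]
tcp_rot: [179.9, -0.3, -28.2]
wrist_force: [-1.4, 0.5, -0.7]
finger_gap: 0.085
```

```bash
python3 rel.py .54 -.322 .057 -27.7
python3 - <<'E'
from ov import *
for n in("top","scene"): cv2.imwrite(f"pics/{n}2.png",cams.get_image(n)[:,:,::-1])
a=cv2.imread("pics/top2.png")[120:240,340:460];b=cv2.imread("pics/scene2.png")[80:200,120:240]
cv2.imwrite("pics/c2.png",cv2.resize(np.hstack([a,b]),None,fx=3.3,fy=3.3,interpolation=cv2.INTER_CUBIC))
E
```

```text
3.0167 [ 0.5359 -0.326   0.1608] [179.91  -0.25 -28.19] F [-1.4  0.5 -0.7] gap 0.085
shift cm [ 0.13 -0.56 10.38] turn rad -0.008
```

View pics/c2.png

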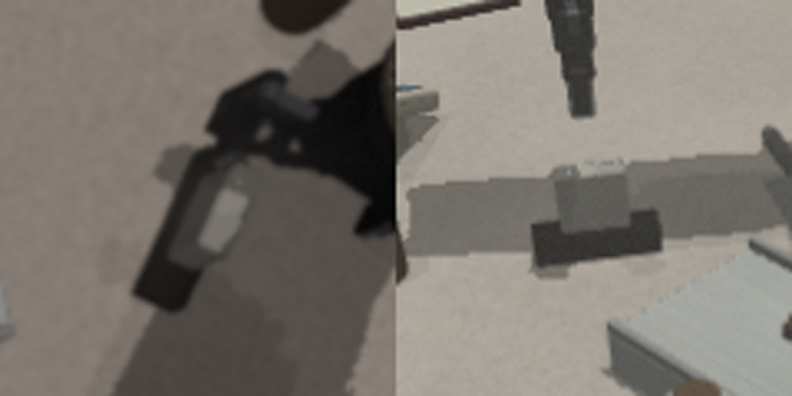

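The gripper is centred over the handle in both views (left half near (250,110), right half (580,110)). I'll correct the lateral offset and go down to grasp height.

Request:
jog_arm --pt "8.5 0.13 -0.55 0 -0.008" --pt "8.5 0 0 0 0" --pt "8.5 0 0 2 0" --pt "8.5 0 0 2 0" --pt "8.5 0 0 1 0" --pt "8.5 0 0 0 0" --pt "8.5 0 0 0 0"

```text
clock: 3.7
tool_pos: [0.5461, -0.3254, 0.1241]
tcp_rot: [179.8, -1.3, -27.7]
wrist_force: [-0.6, 1.0, 0.5]
finger_gap: 0.0849
```

```bash
python3 rel.py .54 -.322 .057 -27.7
```

```text
3.7 [ 0.5461 -0.3254  0.1241] [179.84  -1.32 -27.71] F [-0.6  1.   0.5] gap 0.0849
shift cm [-0.85 -0.03  6.7 ] turn rad -0.0
```

Request:
jog_arm --pt "8.5 -0.8 0 0 0" --pt "8.5 0 0 0 0" --pt "8.5 0 0 0 0"

```text
clock: 3.95
tool_pos: [0.5402, -0.3222, 0.1273]
tcp_rot: [179.8, -1.5, -27.7]
wrist_force: [-0.7, -0.6, 0.3]
finger_gap: 0.0851
```

```bash
python3 rel.py .54 -.322 .057 -27.7; python3 -c "
from workcell import bot
s=bot.get_state();print(s['qpos'].round(2),s['qvel'].round(2))"
```

```text
3.95 [ 0.5402 -0.3222  0.1273] [179.83  -1.51 -27.69] F [-0.7 -0.6  0.3] gap 0.0851
shift cm [-0.22 -0.03  7.02] turn rad 0.0
[-3.0770e+01  2.8420e+01  4.3900e+00  6.4460e+01 -8.0000e-02  1.7692e+02] [-0.11 -0.96  0.41  0.84 -0.12  0.13]
```

The last joint is at 177°, and the wipe would push it past 180°. I'll rise and make a half turn, which gives the same grasp with j6 near 0.

Request:
jog_arm --pt "8.5 0 0 -2 0" --pt "8.5 0 0 -2 0" --pt "8.5 0 0 -1 -0.12" --pt "8.5 0 0 0 -0.124" --pt "8.5 0 0 0 -0.124" --pt "8.5 0 0 0 -0.124" --pt "8.5 0 0 0 -0.124" --pt "8.5 0 0 0 -0.124"

```text
clock: 4.62
tool_pos: [0.5428, -0.3235, 0.1873]
tcp_rot: [178.5, -1.3, 15.2]
wrist_force: [-0.3, 0.1, 0.3]
finger_gap: 0.0852
```

Request:
jog_arm --pt "8.5 0 0 0 -0.124" --pt "8.5 0 0 0 -0.124" --pt "8.5 0 0 0 -0.124" --pt "8.5 0 0 0 -0.124" --pt "8.5 0 0 0 -0.124" --pt "8.5 0 0 0 -0.124" --pt "8.5 0 0 0 -0.124" --pt "8.5 0 0 0 -0.124"

```text
clock: 5.28
tool_pos: [0.5467, -0.3256, 0.1946]
tcp_rot: [177.6, 0.7, 72.4]
wrist_force: [-0.1, -0.8, 0.2]
finger_gap: 0.0849
```

Request:
jog_arm --pt "8.5 0 0 0 -0.124" --pt "8.5 0 0 0 -0.124" --pt "8.5 0 0 0 -0.124" --pt "8.5 0 0 0 -0.124" --pt "8.5 0 0 0 -0.124" --pt "8.5 0 0 0 -0.124" --pt "8.5 0 0 0 -0.124" --pt "8.5 0 0 0 0"

```text
clock: 5.95
tool_pos: [0.5505, -0.3277, 0.2017]
tcp_rot: [178.7, 2.7, 122.9]
wrist_force: [0.5, -1.5, -0.2]
finger_gap: 0.0848
```

```bash
python3 rel.py .54 -.322 .057 152.3; python3 -c "
from workcell import bot
s=bot.get_state();print(s['qpos'].round(2),s['qvel'].round(2))"
```

```text
5.95 [ 0.5505 -0.3277  0.2017] [178.75   2.73 122.9 ] F [ 0.5 -1.5 -0.2] gap 0.0848
shift cm [ 1.73 -0.89 14.38] turn rad -0.513
[-30.72  26.92  12.81  72.89  -0.09  26.34] [-0.   -0.05  1.33  0.65  0.06  9.33]
```

Turning raised and tilted the tool a little on each row. I'll measure that creep on rows that don't move.

Request:
jog_arm --pt "8.5 0 0 0 0" --pt "8.5 0 0 0 0" --pt "8.5 0 0 0 0" --pt "8.5 0 0 0 0"

```text
clock: 6.28
tool_pos: [0.5513, -0.3281, 0.2032]
tcp_rot: [178.7, 2.8, 122.2]
wrist_force: [-0.1, 0.4, -0.1]
finger_gap: 0.085
```

```bash
cat > q.py <<'E'
from h import *
s=bot.get_state();M=R.from_euler('xyz',s['tcp_rot'],degrees=True).as_matrix()
q=s['qpos'];print(s['clock'],q.round(2),'sum',(q[1]-q[2]+q[3]).round(2),'tau',s['joint_efforts'].round(1),'toolz',M[:,2].round(3),s['tool_pos'].round(4),'F',s['wrist_force'].round(1))
E
python3 q.py
```

```text
6.2833 [-30.72  26.91  13.01  72.98  -0.09  27.09] sum 86.88 tau [  0.  -92.1  49.6  -0.8  -0.   -0. ] toolz [ 0.046 -0.029 -0.999] [ 0.5513 -0.3281  0.2032] F [-0.1  0.4 -0.1]
```

Request:
jog_arm --pt "8.5 0 0 1 -0.06" --pt "8.5 0 0 1 -0.06" --pt "8.5 0 0 1 -0.06" --pt "8.5 0 0 1 -0.06"

```text
clock: 6.62
tool_pos: [0.5544, -0.33, 0.1647]
tcp_rot: [179.3, 3.3, 135.9]
wrist_force: [0.1, -0.2, 0.1]
finger_gap: 0.0849
```

```bash
python3 q.py
```

```text
6.6167 [-30.72  27.7    8.65  67.58  -0.09  13.35] sum 86.63 tau [  0.  -94.   50.7   0.7  -0.    2. ] toolz [ 0.05  -0.031 -0.998] [ 0.5544 -0.33    0.1647] F [ 0.1 -0.2  0.1]
```

```bash
python3 rel.py .54 -.322 .16 152.3
```

```text
6.6167 [ 0.5544 -0.33    0.1647] [179.3    3.3  135.91] F [ 0.1 -0.2  0.1] gap 0.0849
shift cm [ 1.62 -0.43  0.37] turn rad -0.286
```

Request:
jog_arm --pt "8.5 0 0 0 -0.1" --pt "8.5 0 0 0 -0.1" --pt "8.5 0 0 0 -0.08" --pt "8.5 0 0 0 0"

```text
clock: 6.95
tool_pos: [0.5533, -0.3294, 0.1616]
tcp_rot: [-179.7, 3.1, 152.5]
wrist_force: [-0.5, -0.4, 0.4]
finger_gap: 0.085
```

```bash
python3 q.py;python3 rel.py .54 -.322 .16 152.3
```

```text
6.95 [-30.73  27.83   8.43  67.47  -0.09  -3.25] sum 86.87 tau [  0.  -92.6  48.8  -0.8  -0.   -2.4] toolz [ 0.046 -0.029 -0.999] [ 0.5533 -0.3294  0.1616] F [-0.5 -0.4  0.4]
6.95 [ 0.5533 -0.3294  0.1616] [-179.74    3.12  152.53] F [-0.5 -0.4  0.4] gap 0.085
shift cm [1.53 0.04 0.08] turn rad 0.004
```

Request:
jog_arm --pt "8.5 4 0 0 0" --pt "8.5 4 0 0 0" --pt "8.5 0 0 0 0"

```text
clock: 7.2
tool_pos: [0.4796, -0.2907, 0.1524]
tcp_rot: [-179.8, 2.7, 151.9]
wrist_force: [-0.8, 0.3, 0.5]
finger_gap: 0.0848
```

```bash
python3 q.py;python3 rel.py .54 -.322 .16 152.3
```

```text
7.2 [-3.119e+01  1.869e+01 -6.550e+00  6.201e+01 -6.000e-02 -3.040e+00] sum 87.26 tau [ -0.1 -87.4  46.8  -3.7  -0.   -0.3] toolz [ 0.04  -0.026 -0.999] [ 0.4796 -0.2907  0.1524] F [-0.8  0.3  0.5]
7.2 [ 0.4796 -0.2907  0.1524] [-179.79    2.74  151.86] F [-0.8  0.3  0.5] gap 0.0848
shift cm [-6.83  0.09 -0.43] turn rad -0.008
```

Request:
jog_arm --pt "8.5 -4 0 0 0" --pt "8.5 -4 0 0 0" --pt "8.5 0 0 0 0"

```text
clock: 7.45
tool_pos: [0.5461, -0.3264, 0.1544]
tcp_rot: [-179.8, 2.3, 151.1]
wrist_force: [1.2, -1.3, 0.1]
finger_gap: 0.0848
```

```bash
python3 q.py;python3 rel.py .54 -.322 .16 152.3
```

```text
7.45 [-30.83  27.81   7.38  67.25  -0.08  -1.89] sum 87.68 tau [  0.1 -89.2  53.9   1.4  -0.   -0.1] toolz [ 0.034 -0.022 -0.999] [ 0.5461 -0.3264  0.1544] F [ 1.2 -1.3  0.1]
7.45 [ 0.5461 -0.3264  0.1544] [-179.84    2.31  151.06] F [ 1.2 -1.3  0.1] gap 0.0848
shift cm [ 0.72  0.09 -0.59] turn rad -0.022
```

Quick in-and-out strokes reduce the tilt, so I'll do a few more above the handle.

Request:
jog_arm --pt "8.5 4 0 0 0" --pt "8.5 4 0 0 0" --pt "8.5 0 0 0 0" --pt "8.5 -4 0 0 0" --pt "8.5 -4 0 0 0" --pt "8.5 0 0 0 0"

```text
clock: 7.95
tool_pos: [0.5406, -0.3243, 0.1469]
tcp_rot: [-179.9, 1.5, 149.6]
wrist_force: [1.1, -0.9, -0.1]
finger_gap: 0.0851
```

```bash
python3 q.py
```

```text
7.95 [-30.92  28.05   6.69  67.13  -0.07  -0.51] sum 88.49 tau [  0.  -89.   53.6   1.6  -0.   -0.1] toolz [ 0.022 -0.015 -1.   ] [ 0.5406 -0.3243  0.1469] F [ 1.1 -0.9 -0.1]
```

Request:
jog_arm --pt "8.5 4 0 0 0" --pt "8.5 4 0 0 0" --pt "8.5 -4 0 0 0" --pt "8.5 -4 0 0 0" --pt "8.5 4 0 0 0" --pt "8.5 4 0 0 0" --pt "8.5 -4 0 0 0" --pt "8.5 -4 0 0 0"

```text
clock: 8.62
tool_pos: [0.4817, -0.2903, 0.099]
tcp_rot: [-179.8, -5.7, 147.7]
wrist_force: [4.2, -2.8, 2.7]
finger_gap: 0.0851
```

```bash
python3 q.py;python3 rel.py .54 -.322 .16 152.3
```

```text
8.6167 [-31.03  28.28  -0.4   67.07  -0.08   1.24] sum 95.75 tau [  0.2 -94.7  17.    2.4   0.   -0.1] toolz [-0.086  0.05  -0.995] [ 0.4817 -0.2903  0.099 ] F [ 4.2 -2.8  2.7]
8.6167 [ 0.4817 -0.2903  0.099 ] [-179.8    -5.74  147.71] F [ 4.2 -2.8  2.7] gap 0.0851
shift cm [-5.98  0.41 -6.73] turn rad -0.08
```

Request:
jog_arm --pt "8.5 0 0 -2 0" --pt "8.5 0 0 -2 0" --pt "8.5 0 0 -2 0"

```text
clock: 8.87
tool_pos: [0.4832, -0.2912, 0.1503]
tcp_rot: [-179.7, -6.9, 147.0]
wrist_force: [0.2, 0.2, 0.4]
finger_gap: 0.0849
```

```bash
python3 q.py;python3 rel.py .54 -.322 .16 152.3
python3 - <<'E'
from ov import *
for n in("top","scene"): cv2.imwrite(f"pics/{n}3.png",cams.get_image(n)[:,:,::-1])
a=cv2.imread("pics/top3.png")[120:240,340:460];b=cv2.imread("pics/scene3.png")[80:200,120:240]
cv2.imwrite("pics/c3.png",cv2.resize(np.hstack([a,b]),None,fx=3.3,fy=3.3,interpolation=cv2.INTER_CUBIC))
E
```

```text
8.8667 [-31.04  27.92   6.53  75.53  -0.08   1.95] sum 96.92 tau [ -0.  -88.7  41.6  -1.4  -0.   -0.1] toolz [-0.104  0.061 -0.993] [ 0.4832 -0.2912  0.1503] F [0.2 0.2 0.4]
8.8667 [ 0.4832 -0.2912  0.1503] [-179.69   -6.91  147.  ] F [0.2 0.2 0.4] gap 0.0849
shift cm [-6.27  0.5  -1.74] turn rad -0.093
```

View pics/c3.png

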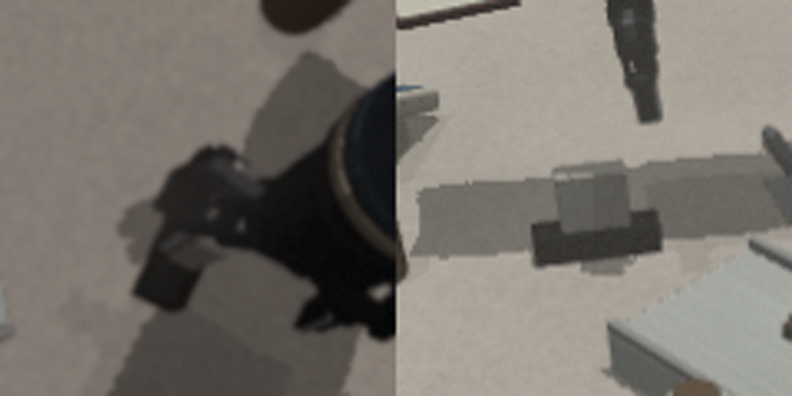

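The scraper is unmoved in both views (handle at (590,195) on the right side), but the quick reversals overshot the tilt to -7°. I'll try slower, settled strokes and watch the tilt.

Request:
jog_arm --pt "8.5 0 0 -1 -0.05" --pt "8.5 -1 0 0 -0.04" --pt "8.5 -1 0 0 0" --pt "8.5 -1 0 0 0" --pt "8.5 -1 0 0 0"

```text
clock: 9.38
tool_pos: [0.5219, -0.3127, 0.16]
tcp_rot: [179.8, -6.4, 151.5]
wrist_force: [-0.1, 0.3, 0.3]
finger_gap: 0.0851
```

```bash
python3 q.py;python3 rel.py .54 -.322 .16 152.3
```

```text
9.3833 [-3.089e+01  3.267e+01  1.573e+01  7.942e+01 -6.000e-02 -2.420e+00] sum 96.36 tau [-1.000e-01 -1.017e+02  4.400e+01  9.000e-01 -0.000e+00 -2.000e-01] toolz [-0.096  0.056 -0.994] [ 0.5219 -0.3127  0.16  ] F [-0.1  0.3  0.3]
9.3833 [ 0.5219 -0.3127  0.16  ] [179.8   -6.35 151.54] F [-0.1  0.3  0.3] gap 0.0851
shift cm [-2.02  0.04 -0.23] turn rad -0.013
```

Request:
jog_arm --pt "8.5 0 0 -4 0" --pt "8.5 0 0 0 0"

```text
clock: 9.55
tool_pos: [0.5265, -0.3152, 0.199]
tcp_rot: [179.8, -6.5, 151.2]
wrist_force: [2.2, -0.2, 2.0]
finger_gap: 0.0851
```

```bash
python3 q.py;python3 rel.py .54 -.322 .16 152.3
```

```text
9.55 [-3.088e+01  3.310e+01  2.205e+01  8.544e+01 -6.000e-02 -2.050e+00] sum 96.49 tau [  0.  -80.9  41.4   6.1  -0.   -0.1] toolz [-0.098  0.057 -0.994] [ 0.5265 -0.3152  0.199 ] F [ 2.2 -0.2  2. ]
9.55 [ 0.5265 -0.3152  0.199 ] [179.83  -6.49 151.18] F [ 2.2 -0.2  2. ] gap 0.0851
shift cm [-1.94  0.05  3.7 ] turn rad -0.02
```

Request:
jog_arm --pt "8.5 0 0 4 0" --pt "8.5 0 0 0 0"

```text
clock: 9.72
tool_pos: [0.5224, -0.3128, 0.1579]
tcp_rot: [179.9, -6.5, 150.9]
wrist_force: [-1.2, 0.2, -2.5]
finger_gap: 0.0851
```

```bash
python3 q.py;python3 rel.py .54 -.322 .16 152.3
```

```text
9.7167 [-3.088e+01  3.291e+01  1.581e+01  7.940e+01 -6.000e-02 -1.730e+00] sum 96.5 tau [ 0.000e+00 -1.207e+02  5.740e+01 -3.100e+00 -0.000e+00 -1.000e-01] toolz [-0.098  0.057 -0.994] [ 0.5224 -0.3128  0.1579] F [-1.2  0.2 -2.5]
9.7167 [ 0.5224 -0.3128  0.1579] [179.86  -6.49 150.86] F [-1.2  0.2 -2.5] gap 0.0851
shift cm [-1.95  0.06 -0.43] turn rad -0.025
```

Request:
jog_arm --pt "8.5 -4 0 0 0" --pt "8.5 -4 0 0 0" --pt "8.5 4 0 0 0" --pt "8.5 4 0 0 0" --pt "8.5 0 0 0 0"

```text
clock: 10.13
tool_pos: [0.5391, -0.3223, 0.1417]
tcp_rot: [179.9, -7.0, 150.3]
wrist_force: [-1.3, -0.1, -0.2]
finger_gap: 0.085
```

```bash
python3 q.py;python3 rel.py .54 -.322 .16 152.3
```

```text
10.1333 [-3.085e+01  3.621e+01  1.900e+01  7.978e+01 -6.000e-02 -1.130e+00] sum 96.98 tau [-0.000e+00 -1.086e+02  4.730e+01 -2.400e+00 -0.000e+00 -1.000e-01] toolz [-0.105  0.061 -0.993] [ 0.5391 -0.3223  0.1417] F [-1.3 -0.1 -0.2]
10.1333 [ 0.5391 -0.3223  0.1417] [179.92  -6.98 150.29] F [-1.3 -0.1 -0.2] gap 0.085
shift cm [ 0.16  0.08 -1.82] turn rad -0.035
```

Request:
jog_arm --pt "8.5 1 0 0 0" --pt "8.5 1 0 0 0" --pt "8.5 1 0 0 0" --pt "8.5 1 0 0 0" --pt "8.5 1 0 0 0" --pt "8.5 1 0 0 0" --pt "8.5 1 0 0 0" --pt "8.5 1 0 0 0"

```text
clock: 10.8
tool_pos: [0.4706, -0.2827, 0.1602]
tcp_rot: [-180.0, -6.7, 149.3]
wrist_force: [1.1, 0.7, -0.7]
finger_gap: 0.0851
```

```bash
python3 q.py
```

```text
10.8 [-3.095e+01  2.562e+01  4.430e+00  7.548e+01 -7.000e-02 -2.900e-01] sum 96.67 tau [  0.  -83.   48.1   2.1  -0.   -0.1] toolz [-0.1    0.059 -0.993] [ 0.4706 -0.2827  0.1602] F [ 1.1  0.7 -0.7]
```

Request:
jog_arm --pt "8.5 -1 0 0 -0.01" --pt "8.5 -1 0 0 0" --pt "8.5 -1 0 0 0" --pt "8.5 -1 0 0 0" --pt "8.5 -1 0 0 0" --pt "8.5 -1 0 0 0" --pt "8.5 -1 0 0 0" --pt "8.5 -1 0 0 0"

```text
clock: 11.47
tool_pos: [0.5427, -0.3253, 0.1677]
tcp_rot: [-179.9, -5.8, 149.0]
wrist_force: [-0.9, 0.9, -0.2]
finger_gap: 0.0852
```

```bash
python3 q.py
```

```text
11.4667 [-3.091e+01  3.522e+01  2.120e+01  8.179e+01 -7.000e-02  1.000e-01] sum 95.81 tau [ 0.000e+00 -1.051e+02  4.360e+01  4.000e-01 -0.000e+00 -1.000e-01] toolz [-0.087  0.051 -0.995] [ 0.5427 -0.3253  0.1677] F [-0.9  0.9 -0.2]
```

Request:
jog_arm --pt "8.5 0 0 -4 0" --pt "8.5 0 0 -4 0" --pt "8.5 0 0 4 -0.02" --pt "8.5 0 0 4 -0.02" --pt "8.5 0 0 0 -0.02"

```text
clock: 11.88
tool_pos: [0.5579, -0.3345, 0.1964]
tcp_rot: [179.9, -3.4, 151.9]
wrist_force: [-1.1, 1.3, -1.9]
finger_gap: 0.0853
```

```bash
python3 q.py
```

```text
11.8833 [-3.091e+01  3.489e+01  2.499e+01  8.347e+01 -6.000e-02 -2.850e+00] sum 93.37 tau [   0.  -112.2   52.2   -3.3   -0.     0.6] toolz [-0.051  0.029 -0.998] [ 0.5579 -0.3345  0.1964] F [-1.1  1.3 -1.9]
```

Request:
jog_arm --pt "8.5 2 0 0 0" --pt "8.5 2 0 0 0" --pt "8.5 2 0 0 0" --pt "8.5 2 0 0 0" --pt "8.5 -2 0 0 0" --pt "8.5 -2 0 0 0" --pt "8.5 -2 0 0 0" --pt "8.5 -2 0 0 0"

```text
clock: 12.55
tool_pos: [0.5475, -0.3288, 0.2087]
tcp_rot: [179.9, -4.0, 151.5]
wrist_force: [0.4, -0.8, 0.2]
finger_gap: 0.0848
```

```bash
python3 q.py
```

```text
12.55 [-3.096e+01  3.385e+01  2.497e+01  8.507e+01 -7.000e-02 -2.500e+00] sum 93.95 tau [-2.000e-01 -1.083e+02  3.960e+01 -1.000e+00 -0.000e+00 -1.000e-01] toolz [-0.06   0.034 -0.998] [ 0.5475 -0.3288  0.2087] F [ 0.4 -0.8  0.2]
```

Up-up-down-down cuts about 2.4° of tilt per cycle. I'll repeat it.

Request:
jog_arm --pt "8.5 0 0 -4 0" --pt "8.5 0 0 -4 0" --pt "8.5 0 0 4 0" --pt "8.5 0 0 4 0" --pt "8.5 0 0 0 0"

```text
clock: 12.97
tool_pos: [0.5607, -0.3365, 0.2369]
tcp_rot: [180.0, -1.7, 151.3]
wrist_force: [-1.5, 1.4, -1.3]
finger_gap: 0.0852
```

```bash
python3 q.py;python3 rel.py .54 -.322 .12 152.3
```

```text
12.9667 [-3.094e+01  3.375e+01  2.899e+01  8.695e+01 -7.000e-02 -2.220e+00] sum 91.71 tau [   0.  -113.1   52.9   -4.1   -0.    -0. ] toolz [-0.026  0.014 -1.   ] [ 0.5607 -0.3365  0.2369] F [-1.5  1.4 -1.3]
12.9667 [ 0.5607 -0.3365  0.2369] [180.    -1.71 151.28] F [-1.5  1.4 -1.3] gap 0.0852
shift cm [ 2.16  0.28 11.76] turn rad -0.018
```

Request:
jog_arm --pt "8.5 0.7 0 2 -0.018" --pt "8.5 0.7 0.2 2 0" --pt "8.5 0.7 0 2 0" --pt "8.5 0 0 2 0" --pt "8.5 0 0 2 0" --pt "8.5 0 0 1 0" --pt "8.5 0 0 0 0"

```text
clock: 13.55
tool_pos: [0.5356, -0.3205, 0.1371]
tcp_rot: [180.0, -2.1, 152.1]
wrist_force: [-0.6, -0.1, 0.4]
finger_gap: 0.0847
```

```bash
python3 q.py;python3 rel.py .54 -.322 .058 152.3
```

```text
13.55 [-3.087e+01  3.089e+01  9.820e+00  7.099e+01 -6.000e-02 -2.960e+00] sum 92.06 tau [  0.  -96.2  46.5  -1.3  -0.   -0. ] toolz [-0.031  0.018 -0.999] [ 0.5356 -0.3205  0.1371] F [-0.6 -0.1  0.4]
13.55 [ 0.5356 -0.3205  0.1371] [179.95  -2.06 152.09] F [-0.6 -0.1  0.4] gap 0.0847
shift cm [-0.75  0.07  7.88] turn rad -0.004
```

Request:
jog_arm --pt "8.5 -0.4 0.1 0.5 0" --pt "8.5 -0.4 0 1 0" --pt "8.5 0 0 1 0" --pt "8.5 0 0 1 0" --pt "8.5 0 0 1 0" --pt "8.5 0 0 0 0" --pt "8.5 0 0 0 0"

```text
clock: 14.13
tool_pos: [0.5436, -0.3235, 0.0918]
tcp_rot: [180.0, -2.0, 152.1]
wrist_force: [-0.3, 0.3, 0.2]
finger_gap: 0.0849
```

```bash
python3 q.py;python3 rel.py .54 -.322 .058 152.3
```

```text
14.1333 [-3.073e+01  3.319e+01  6.950e+00  6.574e+01 -6.000e-02 -2.780e+00] sum 91.98 tau [  0.  -95.9  45.1   0.2  -0.    0. ] toolz [-0.03   0.017 -0.999] [ 0.5436 -0.3235  0.0918] F [-0.3  0.3  0.2]
14.1333 [ 0.5436 -0.3235  0.0918] [179.96  -1.98 152.05] F [-0.3  0.3  0.2] gap 0.0849
shift cm [ 0.27 -0.04  3.39] turn rad -0.004
```

Request:
jog_arm --pt "8.5 0 0 1 0" --pt "8.5 0.1 0 1 0" --pt "8.5 0.1 0 1 0" --pt "8.5 0 0 0.3 0" --pt "8.5 0 0 0 0" --pt "8.5 0 0 0 0"

```text
clock: 14.63
tool_pos: [0.5402, -0.3217, 0.0557]
tcp_rot: [180.0, -2.0, 152.1]
wrist_force: [0.2, 0.1, 0.6]
finger_gap: 0.0849
```

```bash
python3 q.py;python3 rel.py .54 -.322 .058 152.3
python3 - <<'E'
from ov import *
for n in("top","scene"): cv2.imwrite(f"pics/{n}4.png",cams.get_image(n)[:,:,::-1])
a=cv2.imread("pics/top4.png")[120:240,340:460];b=cv2.imread("pics/scene4.png")[80:200,120:240]
cv2.imwrite("pics/c4.png",cv2.resize(np.hstack([a,b]),None,fx=3.3,fy=3.3,interpolation=cv2.INTER_CUBIC))
E
```

```text
14.6333 [-3.074e+01  3.420e+01  3.180e+00  6.097e+01 -6.000e-02 -2.790e+00] sum 91.99 tau [ -0.  -97.   44.4   0.2  -0.   -0. ] toolz [-0.03   0.017 -0.999] [ 0.5402 -0.3217  0.0557] F [0.2 0.1 0.6]
14.6333 [ 0.5402 -0.3217  0.0557] [179.96  -1.99 152.05] F [0.2 0.1 0.6] gap 0.0849
shift cm [ 0.01 -0.04 -0.23] turn rad -0.004
```

View pics/c4.png

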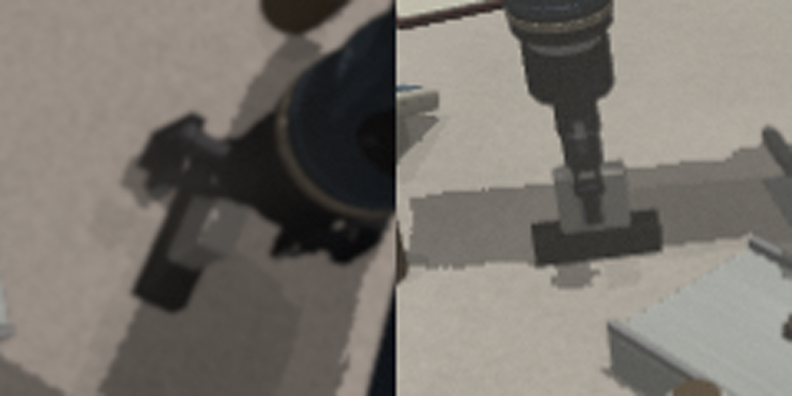

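In the scene view the near finger sits centrally in front of the handle at (592,200), with its tip above the block. Closing now.

Request:
jog_arm --pt "2 0 0 0 0" --pt "1.5 0 0 0 0" --pt "1 0 0 0 0" --pt "1 0 0 0 0" --pt "1 0 0 0 0" --pt "1 0 0 0 0" --pt "1 0 0 0 0" --pt "1 0 0 0 0" --grip_force 70

```text
clock: 15.4
tool_pos: [0.5416, -0.3224, 0.0579]
tcp_rot: [180.0, -1.8, 152.1]
wrist_force: [-0.1, -0.2, -0.1]
finger_gap: 0.0235
```

```bash
python3 q.py;python3 rel.py .54 -.322 .16 152.3
```

```text
15.4 [-3.074e+01  3.410e+01  3.350e+00  6.103e+01 -5.000e-02 -2.790e+00] sum 91.79 tau [ -0.1 -98.   45.2   0.5  -0.   -0. ] toolz [-0.027  0.015 -1.   ] [ 0.5416 -0.3224  0.0579] F [-0.1 -0.2 -0.1]
15.4 [ 0.5416 -0.3224  0.0579] [179.97  -1.79 152.05] F [-0.1 -0.2 -0.1] gap 0.0235
shift cm [  0.48  -0.03 -10.2 ] turn rad -0.004
```

Gripped at a 23.5 mm gap. Lifting.

Request:
jog_arm --pt "1 0 0 -1 0" --pt "1 0 0 -2 0" --pt "1 0 0 -2 0" --pt "1 0 0 -2 0" --pt "1 0 0 -1 0" --pt "1 0 0 0 0"

```text
clock: 15.9
tool_pos: [0.5422, -0.3228, 0.1424]
tcp_rot: [180.0, -2.0, 152.0]
wrist_force: [-0.4, -1.0, -3.0]
finger_gap: 0.0237
```

```bash
python3 q.py;python3 rel.py .5409 -.1207 .16 187.4
python3 - <<'E'
from ov import *
for n in("top","scene"): cv2.imwrite(f"pics/{n}5.png",cams.get_image(n)[:,:,::-1])
a=cv2.imread("pics/top5.png")[120:240,340:460];b=cv2.imread("pics/scene5.png")[80:200,120:240]
cv2.imwrite("pics/c5.png",cv2.resize(np.hstack([a,b]),None,fx=3.3,fy=3.3,interpolation=cv2.INTER_CUBIC))
E
```

```text
15.9 [-3.074e+01  3.160e+01  1.175e+01  7.220e+01 -6.000e-02 -2.790e+00] sum 92.04 tau [  0.  -97.4  48.4   2.1  -0.    0. ] toolz [-0.031  0.017 -0.999] [ 0.5422 -0.3228  0.1424] F [-0.4 -1.  -3. ]
15.9 [ 0.5422 -0.3228  0.1424] [179.96  -2.04 152.05] F [-0.4 -1.  -3. ] gap 0.0237
shift cm [ 9.64 17.79 -1.41] turn rad -0.617
```

View pics/c5.png

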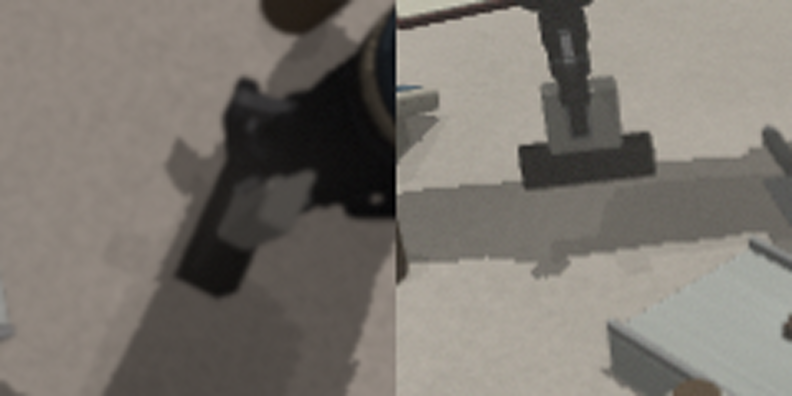

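Lifted cleanly: the block is level at (588,160) in the scene view and the wrist reads about 3 N. Next I'll turn to the plate's yaw.

Request:
jog_arm --pt "1 0 0 -0.5 -0.1" --pt "1 0 0 -0.5 -0.1" --pt "1 0 0 -0.5 -0.1" --pt "1 0 0 0 -0.1" --pt "1 0 0 0 -0.1" --pt "1 0 0 0 -0.1" --pt "1 0 0 0 0"

```text
clock: 16.58
tool_pos: [0.5387, -0.3207, 0.1479]
tcp_rot: [178.3, -2.2, -172.0]
wrist_force: [-0.6, 0.2, -2.7]
finger_gap: 0.0234
```

```bash
python3 q.py;python3 rel.py .5409 -.1207 .15 187.4
```

```text
16.5833 [-3.074e+01  3.173e+01  1.274e+01  7.384e+01 -6.000e-02 -3.875e+01] sum 92.83 tau [  0.  -99.5  49.1   0.9  -0.   -2.8] toolz [-0.043  0.024 -0.999] [ 0.5387 -0.3207  0.1479] F [-0.6  0.2 -2.7]
16.5833 [ 0.5387 -0.3207  0.1479] [ 178.27   -2.24 -171.95] F [-0.6  0.2 -2.7] gap 0.0234
shift cm [-3.01 19.77  0.27] turn rad -6.272
```

Request:
jog_arm --pt "1 -0.3 1.5 0 0.005" --pt "1 -0.3 2.2 0 0" --pt "1 -0.3 2.2 0 0" --pt "1 -0.3 2.2 0 0" --pt "1 -0.3 2.2 0 0" --pt "1 -0.3 2.2 0 0" --pt "1 -0.3 2.2 0 0" --pt "1 0 0 0 0"

```text
clock: 17.25
tool_pos: [0.5369, -0.166, 0.1436]
tcp_rot: [178.0, -2.9, -174.2]
wrist_force: [-0.6, 0.7, -3.7]
finger_gap: 0.0231
```

```bash
python3 q.py;python3 rel.py .5409 -.1207 .15 187.4
```

```text
17.25 [-17.54  24.6    0.74  69.58   0.66 -23.35] sum 93.43 tau [  0.9 -88.4  46.9   0.8   0.1   0.6] toolz [-0.054  0.029 -0.998] [ 0.5369 -0.166   0.1436] F [-0.6  0.7 -3.7]
17.25 [ 0.5369 -0.166   0.1436] [ 178.03   -2.89 -174.16] F [-0.6  0.7 -3.7] gap 0.0231
shift cm [-0.82  4.48 -0.53] turn rad -6.31
```

```bash
cat > up.py <<'E'
from h import *
g=R.from_euler('xyz',[179.97,-1.79,152.05],degrees=True)*1
rel=g.inv()*R.from_euler('z',-27.95,degrees=True)
s=bot.get_state()
S=R.from_euler('xyz',s['tcp_rot'],degrees=True)*rel
t,w,yaw=None,None,None
y,p,r=S.as_euler('ZYX',degrees=True); pos=s['tool_pos']+S.apply([0,0,-.0575])
d=pos-[.5306,-.0414,0];a=np.radians(7.42)
print('scraper bottom',pos.round(4),'yaw',y.round(2),'tilt about its y',p.round(2),'x',r.round(2),'plate xy mm',((np.cos(a)*d[0]+np.sin(a)*d[1])*1e3).round(1),((-np.sin(a)*d[0]+np.cos(a)*d[1])*1e3).round(1))
E
python3 up.py
```

```text
Traceback (most recent call last):
  File "up.py", line 2, in <module>
    g=R.from_euler('xyz',[179.97,-1.79,152.05],degrees=True)*1
      ~~~~~~~~~~~~~~~~~~~~~~~~~~~~~~~~~~~~~~~~~~~~~~~~~~~~~~^~
TypeError: Argument 'other' has incorrect type (expected scipy.spatial.transform._rotation.Rotation, got int)
```

Request:
jog_arm --pt "1 -0.4 2.2 0 -0.03" --pt "1 -0.4 2.2 0 0" --pt "1 0 0 -4 0" --pt "1 0 0 -4 0" --pt "1 0 0 3 0" --pt "1 0 0 3 0" --pt "1 0 0 0 0"

```text
clock: 17.83
tool_pos: [0.5389, -0.1191, 0.1644]
tcp_rot: [177.9, -3.2, -173.6]
wrist_force: [-1.0, 0.2, -4.3]
finger_gap: 0.0233
```

```bash
python3 up.py; python3 q.py;python3 rel.py .5409 -.1207 .12 187.4
```

```text
17.8333 [-12.95  23.12   1.57  72.17   0.89 -19.33] sum 93.73 tau [  0.4 -91.3  50.7  -2.    0.1  -0.1] toolz [-0.06   0.03  -0.998] [ 0.5389 -0.1191  0.1644] F [-1.   0.2 -4.3]
17.8333 [ 0.5389 -0.1191  0.1644] [ 177.92   -3.22 -173.59] F [-1.   0.2 -4.3] gap 0.0233
shift cm [-0.43 -0.34  4.42] turn rad -6.3Traceback (most recent call last):
  File "up.py", line 2, in <module>
    g=R.from_euler('xyz',[179.97,-1.79,152.05],degrees=True)*1
      ~~~~~~~~~~~~~~~~~~~~~~~~~~~~~~~~~~~~~~~~~~~~~~~~~~~~~~^~
TypeError: Argument 'other' has incorrect type (expected scipy.spatial.transform._rotation.Rotation, got int)
```

```bash
sed -i 's/degrees=True)\*1/degrees=True)/' up.py; python3 up.py
```

```text
scraper bottom [ 0.5372 -0.1172  0.107 ] yaw 6.35 tilt about its y 1.43 x 2.04 plate xy mm -3.2 -76.0
```

Request:
jog_arm --pt "1 0 0 -4 0" --pt "1 0 0 -4 -0.01" --pt "1 0 0 4 -0.01" --pt "1 0 0 4 0" --pt "1 0 0 0 0"

```text
clock: 18.25
tool_pos: [0.542, -0.1214, 0.1746]
tcp_rot: [178.0, -2.9, -173.1]
wrist_force: [-1.4, -0.2, -4.1]
finger_gap: 0.0234
```

```bash
python3 up.py; python3 q.py;python3 rel.py .5409 -.1207 .12 187.4
```

```text
scraper bottom [ 0.5407 -0.1196  0.1171] yaw 6.79 tilt about its y 1.12 x 1.94 plate xy mm -0.1 -78.9
18.25 [-13.1   23.01   2.92  73.32   0.86 -19.93] sum 93.41 tau [  0.2 -93.1  51.8  -3.3   0.1  -0.1] toolz [-0.055  0.028 -0.998] [ 0.542  -0.1214  0.1746] F [-1.4 -0.2 -4.1]
18.25 [ 0.542  -0.1214  0.1746] [ 178.03   -2.91 -173.15] F [-1.4 -0.2 -4.1] gap 0.0234
shift cm [-0.17 -0.1   5.46] turn rad -6.293
```

Request:
jog_arm --pt "1 0 0 1 -0.01" --pt "1 0 0 1.5 0" --pt "1 0 0 1.5 0" --pt "1 0 0 1 0" --pt "1 0 0 0.5 0" --pt "1 0 0 0 0"

```text
clock: 18.75
tool_pos: [0.5375, -0.121, 0.1233]
tcp_rot: [178.0, -3.1, -173.1]
wrist_force: [-0.7, 0.6, -2.8]
finger_gap: 0.0231
```

```bash
python3 up.py
python3 - <<'E'
from ov import *
for n in("top","scene"): cv2.imwrite(f"pics/{n}6.png",cams.get_image(n)[:,:,::-1])
crop("pics/scene6.png",165,100,170,140,4.7,"pics/s6.png")
crop("pics/top6.png",180,130,180,130,4.4,"pics/t6.png")
E
```

```text
scraper bottom [ 0.536  -0.1191  0.0658] yaw 6.82 tilt about its y 1.35 x 2.01 plate xy mm -4.7 -77.8
```

View pics/s6.png

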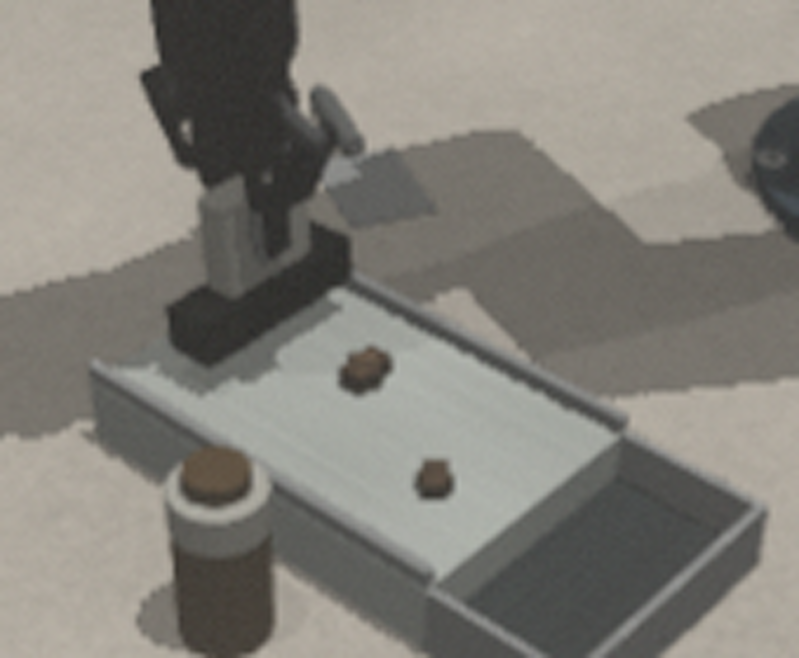

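View pics/t6.png

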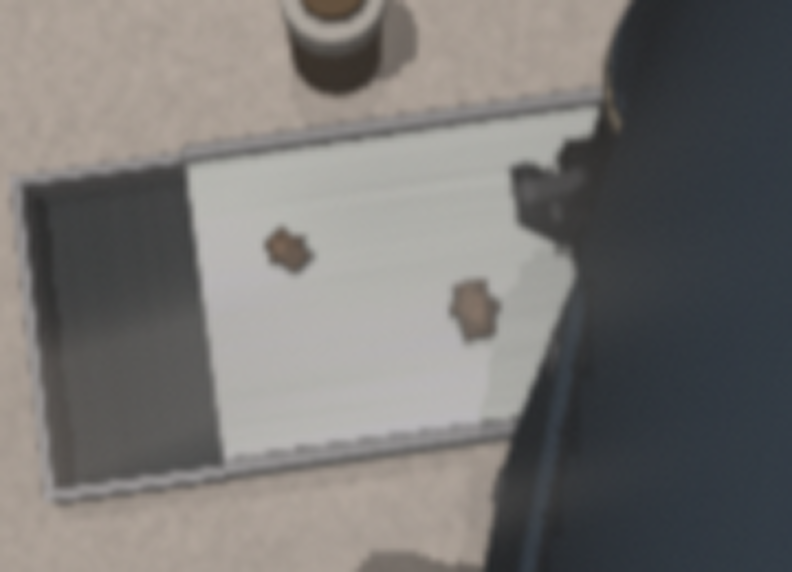

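The scraper hovers between the curbs at (255,300) in the scene crop, with both chips ahead of it at (365,370) and (433,480). I'll lower it gently to contact.

Request:
jog_arm --pt "1 -0.1 0 0.7 -0.01" --pt "1 -0.1 0 0.6 0" --pt "1 0 0 0.4 0" --pt "1 0 0 0 0"

```text
clock: 19.18
tool_pos: [0.5407, -0.1206, 0.1078]
tcp_rot: [178.0, -2.9, -172.5]
wrist_force: [0.1, -0.5, -2.9]
finger_gap: 0.023
```

```bash
python3 up.py; python3 q.py
```

```text
scraper bottom [ 0.5393 -0.1188  0.0503] yaw 7.46 tilt about its y 1.07 x 1.95 plate xy mm -1.3 -77.9
19.1833 [-13.04  24.87  -4.22  64.28   0.85 -20.53] sum 93.37 tau [ -0.  -87.1  46.8   0.4   0.1  -0. ] toolz [-0.054  0.028 -0.998] [ 0.5407 -0.1206  0.1078] F [ 0.1 -0.5 -2.9]
```

Request:
jog_arm --pt "1 0 0 0.3 0" --pt "1 0 0 0.2 0"

```text
clock: 19.35
tool_pos: [0.5403, -0.1205, 0.1035]
tcp_rot: [178.0, -2.8, -172.5]
wrist_force: [-17.5, 2.3, 41.8]
finger_gap: 0.0232
```

```bash
python3 up.py; python3 q.py
```

```text
scraper bottom [ 0.539  -0.1187  0.0461] yaw 7.45 tilt about its y 1.06 x 1.93 plate xy mm -1.7 -77.7
19.35 [-13.03  24.98  -4.7   63.67   0.84 -20.52] sum 93.35 tau [  1.1 -63.4  40.5  -7.4   0.4   0. ] toolz [-0.054  0.027 -0.998] [ 0.5403 -0.1205  0.1035] F [-17.5   2.3  41.8]
```

Request:
jog_arm --pt "1 0 0 0 0" --pt "1 0 0.5 0.03 0" --pt "1 0 0.8 0.05 0" --pt "1 0 0.8 0.05 0"

```text
clock: 19.68
tool_pos: [0.5381, -0.0997, 0.1039]
tcp_rot: [178.1, -2.7, -172.6]
wrist_force: [0.5, -1.5, 2.6]
finger_gap: 0.023
```

```bash
python3 up.py; python3 q.py
```

```text
scraper bottom [ 0.537  -0.098   0.0465] yaw 7.33 tilt about its y 0.92 x 1.84 plate xy mm -1.0 -57.0
19.6833 [-11.01  24.1   -5.99  63.08   0.92 -18.38] sum 93.16 tau [ -1.8 -81.1  44.4   1.8   0.8  -0.7] toolz [-0.051  0.026 -0.998] [ 0.5381 -0.0997  0.1039] F [ 0.5 -1.5  2.6]
```

Request:
jog_arm --pt "1 0 0.8 0.07 0" --pt "1 0 0.8 0.07 0" --pt "1 0 0.8 0.07 0" --pt "1 0 0.8 0.07 0"

```text
clock: 20.02
tool_pos: [0.5351, -0.0649, 0.1035]
tcp_rot: [178.3, -2.5, -172.6]
wrist_force: [0.4, -3.5, 5.4]
finger_gap: 0.0231
```

```bash
python3 up.py; python3 q.py
```

```text
scraper bottom [ 0.5342 -0.0634  0.0461] yaw 7.33 tilt about its y 0.7 x 1.65 plate xy mm 0.7 -22.2
20.0167 [ -7.47  22.91  -7.83  62.09   0.98 -14.84] sum 92.83 tau [ -0.4 -77.2  42.2   2.    1.4  -0.7] toolz [-0.047  0.023 -0.999] [ 0.5351 -0.0649  0.1035] F [ 0.4 -3.5  5.4]
```

Contact is light (about 8 N) and the tilt is levelling out. Continuing the wipe.

Request:
jog_arm --pt "1 0 0.8 0.06 0" --pt "1 0 0.8 0.06 0" --pt "1 0 0.8 0.06 0" --pt "1 0 0.8 0.06 0"

```text
clock: 20.35
tool_pos: [0.5317, -0.0296, 0.1033]
tcp_rot: [178.5, -2.3, -172.6]
wrist_force: [1.3, -4.0, 6.9]
finger_gap: 0.0234
```

```bash
python3 up.py; python3 q.py
python3 - <<'E'
from ov import *
cv2.imwrite("pics/scene7.png",cams.get_image("scene")[:,:,::-1])
crop("pics/scene7.png",165,100,170,140,4.7,"pics/s7.png")
E
```

```text
scraper bottom [ 0.531  -0.0282  0.0458] yaw 7.37 tilt about its y 0.5 x 1.5 plate xy mm 2.1 13.1
20.35 [ -3.79  21.96  -9.28  61.3    1.06 -11.2 ] sum 92.54 tau [ -0.1 -75.2  41.6   1.8   1.7  -0.7] toolz [-0.043  0.021 -0.999] [ 0.5317 -0.0296  0.1033] F [ 1.3 -4.   6.9]
```

View pics/s7.png

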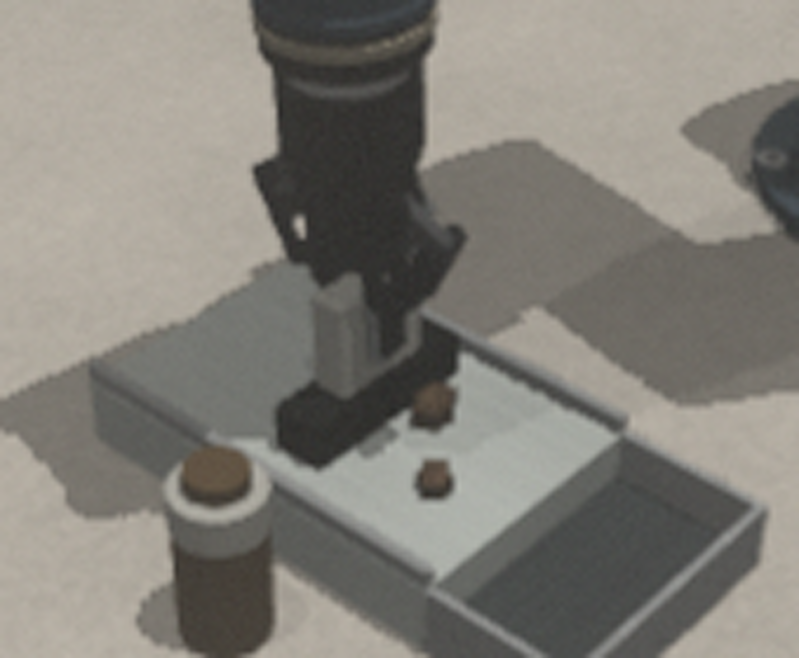

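The large chip is riding the scraper's front face at (435,405), with the small one ahead at (433,480).

Request:
jog_arm --pt "1 0 0.8 0.05 0" --pt "1 0 0.8 0.05 0" --pt "1 0 0.8 0.05 0" --pt "1 0 0.8 0.05 0"

```text
clock: 20.73
tool_pos: [0.5278, 0.0062, 0.1032]
tcp_rot: [178.6, -2.1, -172.5]
wrist_force: [0.4, -4.8, 6.8]
finger_gap: 0.0233
```

```bash
python3 up.py; python3 q.py
```

```text
scraper bottom [0.5273 0.0076 0.0457] yaw 7.43 tilt about its y 0.34 x 1.41 plate xy mm 3.0 49.0
20.7333 [ 1.000e-02  2.124e+01 -1.035e+01  6.071e+01  1.150e+00 -7.460e+00] sum 92.3 tau [ -0.4 -74.7  41.8   1.5   1.6  -0.7] toolz [-0.04   0.02  -0.999] [0.5278 0.0062 0.1032] F [ 0.4 -4.8  6.8]
```

Request:
jog_arm --pt "1 0 0.8 0.05 0" --pt "1 0 0.8 0.05 0" --pt "1 0 0.8 0.05 0" --pt "1 0 0.8 0.05 0"

```text
clock: 21.07
tool_pos: [0.5237, 0.0412, 0.1031]
tcp_rot: [178.7, -2.0, -172.5]
wrist_force: [0.9, -4.5, 6.4]
finger_gap: 0.0232
```

```bash
python3 up.py; python3 q.py
python3 - <<'E'
from ov import *
cv2.imwrite("pics/scene8.png",cams.get_image("scene")[:,:,::-1])
crop("pics/scene8.png",165,100,170,140,4.7,"pics/s8.png")
E
```

```text
scraper bottom [0.5233 0.0424 0.0456] yaw 7.48 tilt about its y 0.19 x 1.27 plate xy mm 3.6 84.1
21.0667 [  3.82  20.76 -11.07  60.23   1.17  -3.7 ] sum 92.06 tau [ -0.2 -73.8  41.7   1.1   1.9  -0.6] toolz [-0.037  0.018 -0.999] [0.5237 0.0412 0.1031] F [ 0.9 -4.5  6.4]
```

View pics/s8.png

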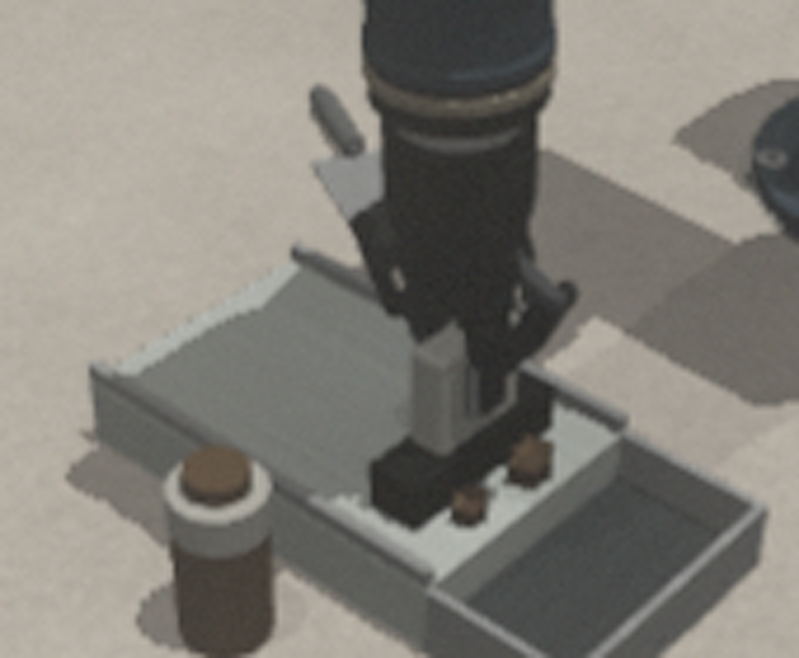

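Both chips are against the front face, at (468,505) and (530,460), near the edge. I'll push past the edge more slowly and with less pressing.

Request:
jog_arm --pt "1 0 0.7 0.05 0" --pt "1 0 0.6 0.04 0" --pt "1 0 0.6 0.04 0" --pt "1 0 0.6 0.03 0" --pt "1 0 0.6 0.03 0"

```text
clock: 21.53
tool_pos: [0.5188, 0.0763, 0.103]
tcp_rot: [178.9, -1.9, -172.4]
wrist_force: [0.4, -4.4, 6.2]
finger_gap: 0.023
```

```bash
python3 up.py; python3 q.py
python3 - <<'E'
from ov import *
cv2.imwrite("pics/scene9.png",cams.get_image("scene")[:,:,::-1])
crop("pics/scene9.png",165,100,170,140,4.7,"pics/s9.png")
E
```

```text
scraper bottom [0.5186 0.0774 0.0456] yaw 7.6 tilt about its y 0.07 x 1.1 plate xy mm 3.5 119.3
21.5333 [  7.71  20.49 -11.45  59.91   1.13   0.08] sum 91.85 tau [  0.4 -74.3  42.4   0.7   1.9  -0.4] toolz [-0.035  0.015 -0.999] [0.5188 0.0763 0.103 ] F [ 0.4 -4.4  6.2]
```

View pics/s9.png

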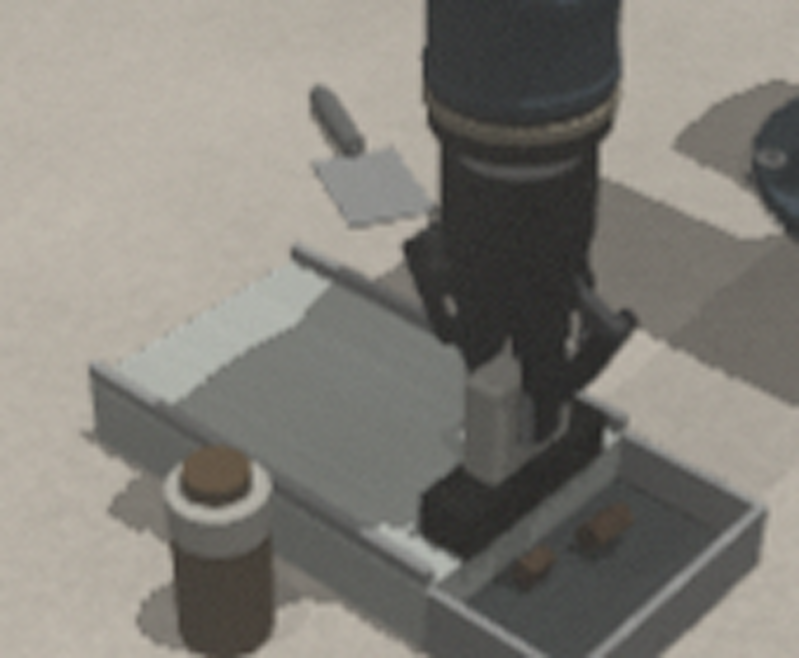

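Both chips are on the trough floor at (533,567) and (607,523), and the plate is clear. I'll lift and carry the scraper back to the free bench on the -y side.

Request:
jog_arm --pt "1 0 0 -1 0" --pt "1 0 -0.5 -2 0" --pt "1 0 -0.5 -2 0" --pt "1 0 -0.5 -2 0" --pt "1 0 0 -1 0" --pt "1 0 0 0 0"

```text
clock: 22.08
tool_pos: [0.5183, 0.065, 0.1854]
tcp_rot: [178.6, -2.4, -172.1]
wrist_force: [-0.3, -0.0, -3.5]
finger_gap: 0.0233
```

```bash
python3 up.py; python3 q.py; python3 rel.py .54 -.30 .17 187.4
```

```text
scraper bottom [0.5174 0.0662 0.1279] yaw 7.88 tilt about its y 0.64 x 1.37 plate xy mm 0.8 108.4
22.0833 [ 6.37 18.   -2.64 71.82  1.33 -1.56] sum 92.46 tau [ -0.6 -77.4  48.8   2.2   0.1  -0.1] toolz [-0.045  0.018 -0.999] [0.5183 0.065  0.1854] F [-0.3 -0.  -3.5]
22.0833 [0.5183 0.065  0.1854] [ 178.6    -2.43 -172.07] F [-0.3 -0.  -3.5] gap 0.0233
shift cm [  2.81 -36.48   0.77] turn rad -6.274
```

Request:
jog_arm --pt "1 0.1 -1.5 0 0" --pt "1 0.2 -2.5 0 0" --pt "1 0.2 -2.5 0 0" --pt "1 0.2 -2.5 0 0" --pt "1 0.2 -2.5 0 0" --pt "1 0.2 -2.5 0 0" --pt "1 0.2 -2.5 0 0" --pt "1 0.2 -2.5 0 0"

```text
clock: 22.75
tool_pos: [0.5261, -0.1236, 0.1769]
tcp_rot: [178.1, -2.8, -171.5]
wrist_force: [0.8, 0.1, -3.2]
finger_gap: 0.0232
```

Request:
jog_arm --pt "1 0.2 -2.5 0 0" --pt "1 0.2 -2.5 0 0" --pt "1 0.2 -2.5 0 0" --pt "1 0.2 -2.5 0 0" --pt "1 0.2 -1.5 0 0" --pt "1 0 0 0 0"

```text
clock: 23.25
tool_pos: [0.5298, -0.2442, 0.168]
tcp_rot: [177.7, -3.2, -171.5]
wrist_force: [0.4, -0.7, -3.6]
finger_gap: 0.0233
```

```bash
python3 up.py; python3 q.py; python3 rel.py .54 -.30 .1 187.4
```

```text
scraper bottom [ 0.528  -0.2422  0.1105] yaw 8.38 tilt about its y 1.46 x 2.23 plate xy mm -28.5 -198.8
23.25 [-24.8   27.02   8.02  74.95   0.11 -33.2 ] sum 93.95 tau [ -1.5 -91.   49.5   1.3  -0.1  -0.7] toolz [-0.062  0.031 -0.998] [ 0.5298 -0.2442  0.168 ] F [ 0.4 -0.7 -3.6]
23.25 [ 0.5298 -0.2442  0.168 ] [ 177.74   -3.24 -171.55] F [ 0.4 -0.7 -3.6] gap 0.0233
shift cm [-0.58 -5.93  6.55] turn rad -6.265
```

Request:
jog_arm --pt "1 -0.3 -1.2 0 0" --pt "1 -0.3 -1.5 0 0" --pt "1 -0.3 -1.5 0 0" --pt "1 -0.3 -1.2 1 0" --pt "1 0 0 1.5 0" --pt "1 0 0 1.5 0" --pt "1 0 0 1 0" --pt "1 0 0 0 0"

```text
clock: 23.92
tool_pos: [0.546, -0.2898, 0.1069]
tcp_rot: [177.3, -3.5, -171.4]
wrist_force: [-1.1, 0.2, -3.2]
finger_gap: 0.0233
```

```bash
python3 up.py; python3 q.py
python3 - <<'E'
from ov import *
cv2.imwrite("pics/scene10.png",cams.get_image("scene")[:,:,::-1])
crop("pics/scene10.png",130,80,190,140,4.2,"pics/s10.png")
E
```

```text
scraper bottom [ 0.544  -0.2874  0.0495] yaw 8.5 tilt about its y 1.71 x 2.68 plate xy mm -18.5 -245.6
23.9167 [-28.01  33.27   9.17  70.33   0.1  -36.51] sum 94.42 tau [  -0.6 -101.8   48.4   -0.2   -0.    -0. ] toolz [-0.067  0.038 -0.997] [ 0.546  -0.2898  0.1069] F [-1.1  0.2 -3.2]
```

View pics/s10.png

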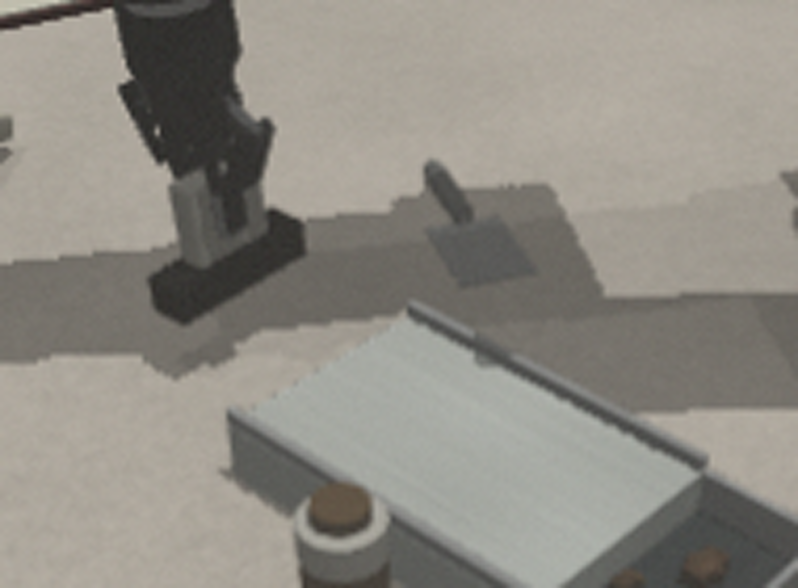

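Request:
jog_arm --pt "1 -0.1 0 1 0" --pt "1 -0.1 0 1.2 0" --pt "1 -0.1 0 1 0" --pt "1 0 0 0.5 0" --pt "1 0 0 0.2 0" --pt "1 0 0 0 0"

```text
clock: 24.47
tool_pos: [0.5478, -0.2861, 0.0666]
tcp_rot: [177.3, -3.4, -171.3]
wrist_force: [0.2, 0.5, -3.1]
finger_gap: 0.0228
```

```bash
python3 up.py; python3 q.py
```

```text
scraper bottom [ 0.5458 -0.2837  0.0092] yaw 8.6 tilt about its y 1.6 x 2.66 plate xy mm -16.2 -242.3
24.4667 [-27.66  34.61   5.41  65.12   0.16 -36.27] sum 94.32 tau [  0.1 -99.8  45.7   0.7   0.    0. ] toolz [-0.065  0.038 -0.997] [ 0.5478 -0.2861  0.0666] F [ 0.2  0.5 -3.1]
```

Free space ahead; about 8 mm to go.

Request:
jog_arm --pt "1 0 0 0.4 0" --pt "1 0 0 0.2 0" --pt "1 0 0 0.1 0"

```text
clock: 24.72
tool_pos: [0.5479, -0.2862, 0.0602]
tcp_rot: [177.4, -3.3, -171.3]
wrist_force: [0.2, -0.3, -2.3]
finger_gap: 0.0231
```

```bash
python3 q.py
```

```text
24.7167 [-27.66  34.8    4.78  64.19   0.16 -36.27] sum 94.22 tau [  0.1 -99.9  45.6   1.2   0.    0. ] toolz [-0.064  0.037 -0.997] [ 0.5479 -0.2862  0.0602] F [ 0.2 -0.3 -2.3]
```

Request:
jog_arm --pt "1 0 0 0.15 0" --pt "1 0 0 0.1 0" --pt "1 0 0 0.1 0"

```text
clock: 24.97
tool_pos: [0.5478, -0.2863, 0.0594]
tcp_rot: [177.4, -3.2, -171.3]
wrist_force: [-5.3, 2.8, 8.3]
finger_gap: 0.0229
```

```bash
python3 q.py
```

```text
24.9667 [-27.68  34.73   4.53  63.92   0.17 -36.28] sum 94.11 tau [ -0.4 -93.2  44.8  -1.5  -0.4   0.2] toolz [-0.062  0.036 -0.997] [ 0.5478 -0.2863  0.0594] F [-5.3  2.8  8.3]
```

Request:
jog_arm --pt "1 0 0 0.12 0" --pt "1 0 0 0.12 0" --pt "1 0 0 0.12 0" --pt "1 0 0 0.12 0" --pt "1 0 0 0.08 0"

```text
clock: 25.38
tool_pos: [0.5476, -0.2862, 0.0594]
tcp_rot: [177.5, -3.0, -171.3]
wrist_force: [-2.6, 2.4, 2.3]
finger_gap: 0.0231
```

```bash
python3 q.py; python3 up.py
```

```text
25.3833 [-27.7   34.5    4.15  63.54   0.22 -36.32] sum 93.89 tau [ -0.5 -96.1  45.4  -0.4  -0.3   0.1] toolz [-0.058  0.035 -0.998] [ 0.5476 -0.2862  0.0594] F [-2.6  2.4  2.3]
scraper bottom [ 0.546  -0.2839  0.0019] yaw 8.6 tilt about its y 1.22 x 2.45 plate xy mm -16.0 -242.5
```

Request:
jog_arm --pt "2.6 0 0 0 0" --pt "3 0 0 0 0" --pt "4 0 0 0 0" --pt "6 0 0 0 0" --pt "8 0 0 0 0" --pt "8.5 0 0 0 0" --pt "8.5 0 0 0 0"

```text
clock: 25.97
tool_pos: [0.5487, -0.2869, 0.0608]
tcp_rot: [177.6, -2.9, -171.3]
wrist_force: [0.5, 0.3, -0.9]
finger_gap: 0.0845
```

```bash
python3 q.py; python3 - <<'E'
from ov import *
print(bot.get_state()['finger_gap'])
cv2.imwrite("pics/scene11.png",cams.get_image("scene")[:,:,::-1])
crop("pics/scene11.png",130,80,190,140,4.2,"pics/s11.png")
E
```

```text
25.9667 [-27.71  34.42   4.25  63.53   0.21 -36.31] sum 93.7 tau [ -0.  -98.   44.8   0.9   0.    0. ] toolz [-0.055  0.033 -0.998] [ 0.5487 -0.2869  0.0608] F [ 0.5  0.3 -0.9]
0.08449235659658469
```

View pics/s11.png

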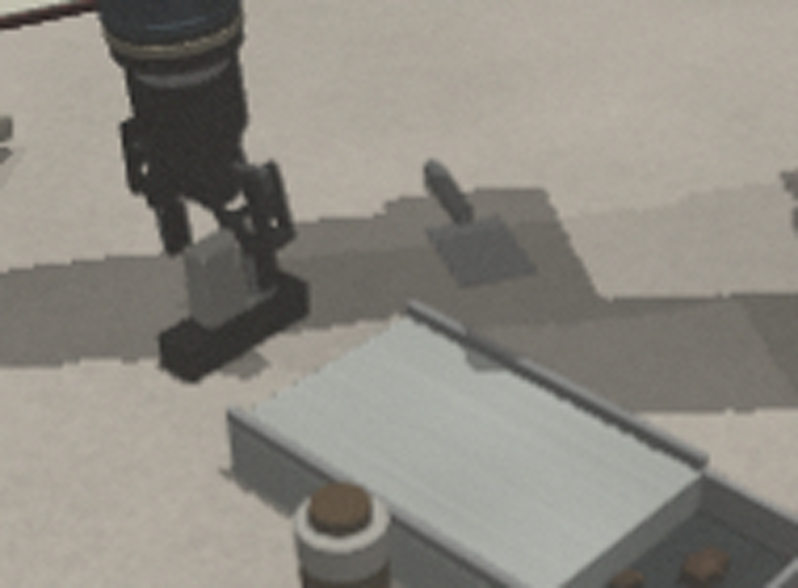

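The jaws are open on both sides and the scraper stands flat at (235,325). Retracting straight up.

Request:
jog_arm --pt "8.5 0 0 -1.5 0" --pt "8.5 0 0 -2 0" --pt "8.5 0 0 -2 0" --pt "8.5 0 0 -3 0" --pt "8.5 0 0 -3 0" --pt "8.5 0 0 -2 0" --pt "8.5 0 0 0 0"

```text
clock: 26.6
tool_pos: [0.5545, -0.2906, 0.1991]
tcp_rot: [177.4, -3.1, -171.3]
wrist_force: [0.1, 0.4, 0.7]
finger_gap: 0.0852
```

Request:
jog_arm --pt "8.5 1 0 -1 0" --pt "8.5 2 0 0 0" --pt "8.5 2 0 0 0" --pt "8.5 1 0 0 0" --pt "8.5 0 0 0 0" --pt "8.5 0 0 0 0" --pt "8.5 0 0 0 0"

```text
clock: 27.18
tool_pos: [0.4911, -0.3003, 0.2132]
tcp_rot: [177.4, -3.2, -171.3]
wrist_force: [0.4, -0.1, -0.2]
finger_gap: 0.0848
```

```bash
python3 q.py; python3 - <<'E'
from ov import *
for n in("top","scene"):
    cv2.imwrite(f"pics/{n}12.png",cams.get_image(n)[:,:,::-1])
    for l in("scraper","chip_large","chip_small"): print(n,l,search_frame(n,l))
crop("pics/scene12.png",130,80,220,165,3.6,"pics/s12.png")
crop("pics/top12.png",170,120,260,140,3,"pics/t12.png")
E
```

```text
27.1833 [-3.141e+01  2.554e+01  1.229e+01  8.083e+01 -7.000e-02 -4.001e+01] sum 94.09 tau [ -0.7 -89.3  47.3   1.1  -0.   -0.1] toolz [-0.061  0.036 -0.997] [ 0.4911 -0.3003  0.2132] F [ 0.4 -0.1 -0.2]
top scraper [{'rect': [386.6, 189.2, 31.9, 53.9], 'p': 0.92}]
top chip_large [{'rect': [210.8, 218.7, 10.0, 13.8], 'p': 0.56}]
top chip_small [{'rect': [220.9, 196.0, 2.6, 12.0], 'p': 0.52}]
scene scraper [{'rect': [186.2, 152.1, 37.4, 42.3], 'p': 0.89}]
scene chip_large []
scene chip_small [{'rect': [277.1, 219.6, 4.6, 7.6], 'p': 0.54}]
```

View pics/s12.png

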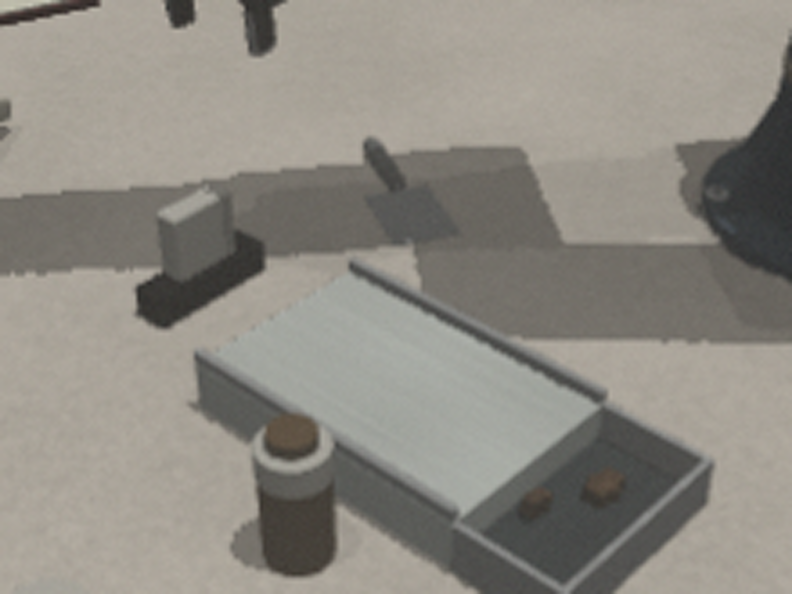

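View pics/t12.png

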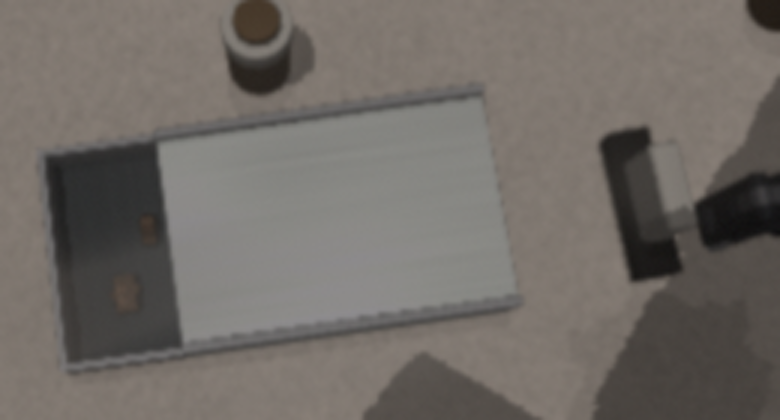

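Both views show the two chips on the trough floor (scene crop (535,502) and (603,487)), the plate empty, the scraper upright on the bench at (200,255), and the gripper clear. Handing in.

```bash
python3 -c "
from workcell import bot
print(bot.job_done())"
```

```text
the job is handed in; nothing more can be done
None
```

I picked up the scraper by its handle and wiped both chips along the plate into the trough. I then stood it upright on the free bench beyond the plate's −y end, let go, and handed the job in at about 27.3 s of the 59 s allowed.

- **Last checks:** both cameras show the two chips on the trough floor, the plate empty, the scraper flat on its base, and the open gripper well clear. In the images I took during the wipe, only the scraper block was against the chips.
- **Forces:** pressing was about 8–10 N during the wipe, with one touch-down peak of about 45 N at the wrist, through the held scraper. That is well under the 120 N wrist limit.
- **What disagreed:**
  - The tool tilted by up to 7° while I was positioning it before the grasp. I worked it down to about 2° before gripping.
  - The fitted model heights came out a few mm off the stated ones, so I found the plate and bench heights by touch.
  - The network did not report `chip_large` in the last scene picture. I saw it there myself, and the network found it in the top view.

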